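Square up butterfly boxes on the light stage

ROBOT

A 6-joint arm with a two-finger parallel gripper is mounted at the origin on the work surface. World frame = base frame: x ahead of the robot, y to its left, z up, the work surface at z = 0. Lengths are in m, angles in degrees, forces in N, time in s.
With the tool pointing down it reaches from about 0.25 to 0.725 m from the base axis. Payload 9.7 kg.
Tool frame: the origin (TCP) lies on the centre line of the jaws, within the pads' length; the fingertips stand tip_extent ahead of it and the grasp point (between the pads) lies 3 mm ahead of it (tip_extent is the distance from the TCP to the fingertips, in m); z points along the fingers, y is the line along which they close (so a half turn about z gives the same grasp; the last joint's range is limited). The gripper opens to 85 mm and grips with 20 to 120 N. Pads are 22 mm wide; open, the fingers measure 114 mm over their backs; the gripper's body (76 mm by 85 mm) begins 54 mm behind the grasp point. The pads swing forward as they close: fully open they stand 13 mm farther back than shut.
Start: joints at [-70.359, 4.979, 10.078, 95.1, 0, 90], TCP at [0.185, -0.518, 0.253] pointing down, gripper open.
Joint ranges: [-179.16, 179.16], [-48.56, 103.87], [-65.8, 70.77], [-126.05, 130.52], [-82.76, 87.17], [-180, 180]. Speed limits (degrees/s): [127.2, 127.2, 147.25, 180, 180, 180].

INTERFACE

Orientations are given as [roll, pitch, yaw] about the fixed x, y, z axes, in that order (R = Rz(yaw) Ry(pitch) Rx(roll)).
In Python, from workcell import * gives the robot as it stands.
- The arm moves only by the tool servo_tool, never from a script. Its argument "rows" is a list of rows, each an object with "offset": the shift along the tool's x, y, z as a fraction of full scale, a list of three; "yaw": the turn about the tool's z as a fraction of full scale; "claw": the closure, from 0 (fully open) to 1 (shut). A call has 1 to 12 rows; each row is the pose to reach, as a shift and turn from the pose commanded when the call began, along the tool's axes at that moment, turning the shorter way round; what a row does not reach only later rows make up. Full scale, the value 1, is 0.1 m for a shift and pi rad for a turn. A row lasts 1/8 s, in which the tool goes at most 62.5 mm and 10.7 degrees, less where a joint would pass 70% of its speed; a pose out of reach is approached as far as the arm can. A call with a number of a shift or a turn outside -1 to 1 is refused whole. A call with a gripper value outside its range is refused whole. The fingers move at their own pace and stop on an object; "squeeze" is the grip in N (left out, the last holds). Time passes only in rows, so rows that repeat a pose let the fingers close. It gives the time, the measured TCP pose, the force, the opening and the grip force at its end, in the units of the state.
- get_obs(): the state, without advancing time (a new reading comes with each control period).
- camera(name): name is "side" or "top"; returns (picture, depth): 420x560x3 uint8, red, green, blue; 420x560 float32, m along the optical axis (not along the pixel's ray), 0 where there is no reading.
- camera_info(name): a dict with "fx", "fy", "cx", "cy" (pixels), "dist" ([k1, k2, p1, p2, k3] as OpenCV has them; the pictures are not rectified), "cam_to_world" (4x4, takes a point from camera to world coordinates). Camera axes: x right, y up, looking along -z (the intrinsics and any distortion apply to the point x, -y, -z); pixel columns grow to the right and rows downward; lengths in m; the calibration is good to about 2 mm. A picture is of the moment at which its call begins. camera_info takes no time and is no camera call.
- job_done(): hands the job in; it is judged then, once.
The state is a dict: "time": time; "q": joint angles; "qd": joint speeds; "joint_efforts": joint torques, N m; "ee_pos": TCP position; "tcp_rot": TCP orientation; "wrist_force": force on the tool from outside, world axes, zero at the start; "torque": the same for the moment, N m; "opening": finger opening in m; "grasp_force": force on a finger pad.
Only numpy, scipy, OpenCV 4.12 (cv2) and the standard library are available. Lean on these libraries where they do the work, as an engineer would, in place of code of your own. Each camera call takes 0.05 s, during which the arm holds its last target. There are 200 camera calls.

TASK

Get the light stage ready for a photograph. First slide its dimmer right down to off, and leave it off while you set every butterfly box on the stage the right way up, side by side with a short side flush against the fence, and lift the straightedge off its hook and lay it flat on the stage, handle up, flush along the front of all the boxes, so that they are squared up between fence and straightedge. When that is done and the straightedge let go, slide the dimmer up to its mark; do not knock over the jars, bottle and beaker standing around.

Things in the scene. Friction and masses are not known exactly. Their poses are not given: they have to be found in the camera images.
- stage: Light stage, fixed: flat grey panel 220 (x) x 320 (y) x 14 mm with a white lit top. Origin at the centre of its underside (its top is at z = 14 mm). The fence, a low aluminium bar 12 mm wide, 300 mm long along y and standing 10 mm above the top, runs along the far (+x) edge; its face, looking to -x, is at x = +85 mm of the stage frame.
- box1: Butterfly box: closed dark wood box, 60 (x) x 45 (y) x 32 (z) mm, 120 g, with a butterfly on white paper on its top. Origin at the centre of its underside, z up; its short sides (45 mm) run along y. All four boxes are alike; one of them may be absent (None).
- box2: Second butterfly box, as box1; may be absent.
- box3: Third butterfly box, as box1; may be absent.
- box4: Fourth butterfly box, as box1; may be absent.
- straightedge: Steel straightedge, 320 g: flat bar 28 (x) x 200 (y) x 8 (z) mm, long edges along y at x = +-14 mm, either usable. Origin: centre of its underside. On its middle an upright eye, 10 mm thick (x), 52 mm wide (y), window 36 mm wide from z = 8 to 58 mm; above it a black grip tab 10 (x) x 40 (y) mm, z = 66 to 98 mm. Starts hanging roughly level by the eye, its length across the hook's rod.
- hook: Fixed steel hook stand. Origin on the bench below the hang point. An 8 mm rod, centre 124 mm high, runs along the stand's x from its post at x = +85 mm past the hang point (x = 0) to its free end at x = -34 mm, whose tip turns up to 138 mm, the stand's highest point. Things come off by lifting 20 to 30 mm, then moving to the stand's -x by over 45 mm.
- hook_hang (a point): Top of the hook's rod at the hang point, 128 mm above the bench; axes as the stand's.
- dimmer (a joint): Dimmer slider, in m: 0 = off (the end of the track towards -y of the dimmer), grows to 0.120 towards +y. The mark, a black line on both sides of the track, is at 0.080, reached when the middle of the grip is level with it.
- dimmer_top (a point): Centre of the top of the dimmer's black grip, which moves with it: a block 28 (x) x 20 (y) x 40 (z) mm whose top is 54 mm above the bench. It slides along the point's y axis on a grey track housing 40 mm wide, 170 mm long and 14 mm high.
- vial: Bystander: jar, 44 mm across, 75 mm tall; origin under its centre.
- fixative: Bystander: amber bottle, 52 mm across, 85 mm tall; origin under its centre.
- beaker: Bystander: glass beaker, 60 mm across, 80 mm tall; origin under its centre.
- pinjar: Bystander: jar, 50 mm across, 60 mm tall; origin under its centre.
Mind the look-alikes: they are no part of the job. What is shaped like the box3 but turquoise is not meant.

How it is judged (in metres and radians):
On the way, in this order (a step that is already met when the one before it is completed fails the run):
1. the dimmer is slid right down to off (joint below 0.005) (value of joint dimmer below 0.005 m), for 0.2 s.
2. with the dimmer still off, all boxes stand against the fence and the straightedge, let go, lies flush along their fronts (value of joint dimmer below 0.006 m and x of box1 in the frame of stage between 0.052 and 0.058 m and z of box1 in the frame of stage between 0.011 and 0.017 m and angle between the y axis of each of box1, box2, box3, box4 and the y axis of stage, either way round below 0.05 rad and angle between each of box1, box2, box3, box4, straightedge's own z axis and vertical below 0.06 rad and y of box1 in the frame of straightedge between -0.085 and 0.085 m and (x of box1 in the frame of straightedge between 0.041 and 0.047 m or x of box1 in the frame of straightedge between -0.047 and -0.041 m) and angle between the y axis of each of box1, box2, box3, box4 and the y axis of straightedge, either way round below 0.05 rad and x of box2 in the frame of stage between 0.052 and 0.058 m and z of box2 in the frame of stage between 0.011 and 0.017 m and y of box2 in the frame of straightedge between -0.085 and 0.085 m and (x of box2 in the frame of straightedge between 0.041 and 0.047 m or x of box2 in the frame of straightedge between -0.047 and -0.041 m) and x of box3 in the frame of stage between 0.052 and 0.058 m and z of box3 in the frame of stage between 0.011 and 0.017 m and y of box3 in the frame of straightedge between -0.085 and 0.085 m and (x of box3 in the frame of straightedge between 0.041 and 0.047 m or x of box3 in the frame of straightedge between -0.047 and -0.041 m) and x of box4 in the frame of stage between 0.052 and 0.058 m and z of box4 in the frame of stage between 0.011 and 0.017 m and y of box4 in the frame of straightedge between -0.085 and 0.085 m and (x of box4 in the frame of straightedge between 0.041 and 0.047 m or x of box4 in the frame of straightedge between -0.047 and -0.041 m) and z of straightedge in the frame of stage between 0.011 and 0.017 m and x of straightedge in the frame of stage below 0.045 m and linear speed of each of box1, box2, box3, box4, straightedge below 0.02 m/s and contact force between the fingers and straightedge below 0.1 N), for 0.3 s.
At the end, for the whole second after the job is handed in: All boxes present stand upright on the stage, within 3 mm of the fence and 0.05 rad of parallel; the straightedge lies flat on the stage, handle up, an edge within 3 mm and 0.05 rad of every box front, its middle within 85 mm of each box centre; all at rest; dimmer at 0.080 within 0.006 (value of joint dimmer between 0.074 and 0.086 m and x of box1 in the frame of stage between 0.052 and 0.058 m and z of box1 in the frame of stage between 0.011 and 0.017 m and angle between the y axis of each of box1, box2, box3, box4 and the y axis of stage, either way round below 0.05 rad and angle between each of box1, box2, box3, box4, straightedge's own z axis and vertical below 0.06 rad and y of box1 in the frame of straightedge between -0.085 and 0.085 m and (x of box1 in the frame of straightedge between 0.041 and 0.047 m or x of box1 in the frame of straightedge between -0.047 and -0.041 m) and angle between the y axis of each of box1, box2, box3, box4 and the y axis of straightedge, either way round below 0.05 rad and x of box2 in the frame of stage between 0.052 and 0.058 m and z of box2 in the frame of stage between 0.011 and 0.017 m and y of box2 in the frame of straightedge between -0.085 and 0.085 m and (x of box2 in the frame of straightedge between 0.041 and 0.047 m or x of box2 in the frame of straightedge between -0.047 and -0.041 m) and x of box3 in the frame of stage between 0.052 and 0.058 m and z of box3 in the frame of stage between 0.011 and 0.017 m and y of box3 in the frame of straightedge between -0.085 and 0.085 m and (x of box3 in the frame of straightedge between 0.041 and 0.047 m or x of box3 in the frame of straightedge between -0.047 and -0.041 m) and x of box4 in the frame of stage between 0.052 and 0.058 m and z of box4 in the frame of stage between 0.011 and 0.017 m and y of box4 in the frame of straightedge between -0.085 and 0.085 m and (x of box4 in the frame of straightedge between 0.041 and 0.047 m or x of box4 in the frame of straightedge between -0.047 and -0.041 m) and z of straightedge in the frame of stage between 0.011 and 0.017 m and x of straightedge in the frame of stage below 0.045 m and linear speed of each of box1, box2, box3, box4, straightedge below 0.02 m/s); the robot touches nothing.
It fails at once if a jar, the bottle or the beaker is knocked over (angle between any of vial, fixative, beaker, pinjar's own z axis and vertical above 0.6 rad).
Of box1, box2, box3, box4 only 3 to 4 are there at a start; the rules pass over those that are not, and their reading is None.
At some moment in a run one of box1, box2, box3, box4 may be knocked a few centimetres aside while the robot is not near it.
It also fails if it takes over 210 s, if anything falls off the work surface, if the arm or the gripper's body presses on something with over 40 N, if the wrist force passes 120 N, or if a joint passes its speed limit or range.

## Working session

There is one attempt and no reset: what is moved stays moved. The work goes in short steps, Python scripts to look and compute and a tool call to move; the robot and the scene stay as the last step left them, time stands still between calls to the robot, and variables do not carry over. Pictures are saved under pics/ and viewed, at most 14 in all, crops included, and the job is handed in when it is done.

Besides the shell and the picture viewer there is one more tool, called after "Request:" as a command line: name --argument value ..., lists and objects as JSON in quotes. servo_tool: Moves the arm, as the interface text tells. Its arguments: {"type":"object","properties":{"rows":{"type":"array"},"squeeze":{"type":"number"}},"required":["rows"]}

```bash
mkdir -p pics; ls; python3 - <<'E'
from workcell import *
import cv2,numpy as np
for n in("top","side"):
    p,d=camera(n);cv2.imwrite(f"pics/{n}0.png",p[:,:,::-1]);np.savez(f"pics/{n}0.npz",p=p,d=d)
    i=camera_info(n);print(n,i)
o=get_obs();print(o)
E
```

```text
pics
top {'fx': 442.35059520142056, 'fy': 442.35059520142056, 'cx': 281.1945865568766, 'cy': 212.43267903385632, 'dist': array([0.04021358, 0.        , 0.        , 0.        , 0.        ]), 'cam_to_world': array([[-0.02032798,  0.98463818, -0.17341979,  0.29384987],
       [-0.99969645, -0.02243301, -0.01018679, -0.08335898],
       [-0.01392063,  0.17316007,  0.98479531,  1.52184111],
       [ 0.        ,  0.        ,  0.        ,  1.        ]])}
side {'fx': 491.6496428000486, 'fy': 491.6496428000486, 'cx': 281.38844141451807, 'cy': 203.81815182841854, 'dist': array([-0.13379988,  0.        ,  0.        ,  0.        ,  0.        ]), 'cam_to_world': array([[ 0.71420697,  0.36487986, -0.59730319, -0.32886308],
       [-0.69960189,  0.34583527, -0.62526407, -0.93833076],
       [-0.02157776,  0.8644424 ,  0.5022686 ,  0.80633827],
       [ 0.        ,  0.        ,  0.        ,  1.        ]])}
{'time': 0.1, 'q': array([-7.03602410e+01,  5.00824629e+00,  1.00382339e+01,  9.51011079e+01,
       -6.52399345e-04,  9.00010185e+01]), 'qd': array([-0.10804919, -0.02353368,  0.11432697, -0.06789748,  0.03824929,
       -0.05385859]), 'joint_efforts': array([-8.58517906e-04, -5.21562696e+01,  4.65652585e+01,  1.59223593e-02,
       -1.54937533e-05, -2.52457204e-05]), 'ee_pos': array([ 0.18478974, -0.51782147,  0.2526443 ]), 'tcp_rot': array([-1.79928880e+02,  6.53663076e-04,  1.96387413e+01]), 'wrist_force': array([-0.5422209 , -0.41454466, -0.17945914]), 'torque': array([ 0.03562982, -0.04750676, -0.00703388]), 'grasp_force': 0.0, 'opening': 0.08565476364619957}
```

View pics/top0.png

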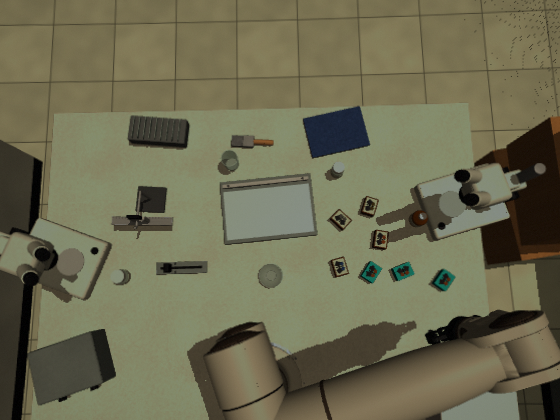

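View pics/side0.png

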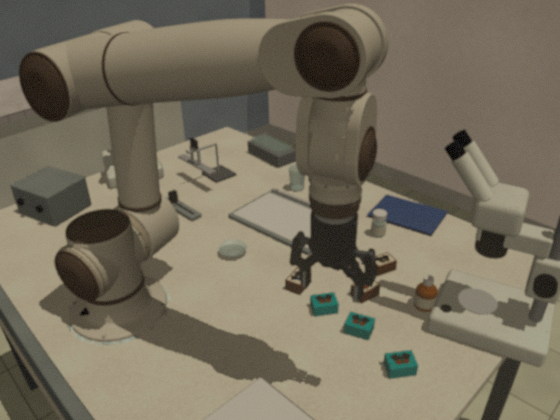

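Top view: brown boxes at (341,219), (370,206), (380,240) and (339,267). Turquoise look-alikes at (371,272), (402,271) and (443,280) are excluded by colour. The stage is at (268,208), the straightedge on its hook at (142,222), the dimmer at (182,267). I'll confirm with an enlarged crop.

```bash
cat > h.py <<'E'
from workcell import *
import cv2,numpy as np
def shot(n):
    p,d=camera(n);return p,d
def ray(n,uv):
    i=camera_info(n);K=np.array([[i['fx'],0,i['cx']],[0,i['fy'],i['cy']],[0,0,1]])
    q=cv2.undistortPoints(np.array(uv,float).reshape(-1,1,2),K,i['dist'])[:,0]
    T=i['cam_to_world'];r=np.c_[q[:,0],-q[:,1],-np.ones(len(q))]
    return T[:3,3],r@T[:3,:3].T,r
def onz(n,uv,z):
    c,r,_=ray(n,uv);return c+r*((z-c[2])/r[:,2])[:,None]
def bydepth(n,uv,d):
    c,r,_=ray(n,uv);return c+r*np.array(d)[:,None]
def cloud(n,d):
    v,u=np.mgrid[0:420,0:560];P=bydepth(n,np.c_[u.ravel(),v.ravel()],d.ravel()).reshape(420,560,3);P[d==0]=np.nan;return P
E
python3 - <<'E'
from h import *
p=np.load("pics/top0.npz")['p'];d=np.load("pics/top0.npz")['d']
a=cv2.resize(p[185:295,315:465],None,fx=5,fy=5,interpolation=cv2.INTER_CUBIC)
cv2.imwrite("pics/c1.png",cv2.convertScaleAbs(a[:,:,::-1],alpha=1.5))
a=cv2.resize(p[175:295,100:220],None,fx=5,fy=5,interpolation=cv2.INTER_CUBIC)
cv2.imwrite("pics/c2.png",cv2.convertScaleAbs(a[:,:,::-1],alpha=1.5))
P=cloud("top",d)
for n,(u,v) in dict(b1=(341,219),b2=(370,206),b3=(380,240),b4=(339,267),stage=(268,208),bench=(300,300),eye=(142,205)).items():print(n,P[v,u].round(4))
# heights map of objects
m=((P[:,:,2]>.02)&(P[:,:,2]<.25)).astype(np.uint8)
n,l,s,c=cv2.connectedComponentsWithStats(m)
for k in range(1,n):
    if s[k,4]>25:
        q=P[l==k];print(s[k],np.nanmedian(q,0).round(3),np.nanmax(q[:,2]).round(3))
E
```

```text
b1 [ 0.5291 -0.2711  0.0307]
b2 [ 0.5714 -0.3713  0.0328]
b3 [ 0.4543 -0.3982  0.0333]
b4 [ 0.367  -0.2572  0.0311]
stage [ 0.5756 -0.0224  0.0162]
bench [ 0.2609 -0.1249 -0.003 ]
eye [0.5969 0.4156 0.0124]
[ 128  115   60   32 1578] [0.852 0.358 0.05 ] 0.074
[243 137   9   9  32] [0.819 0.046 0.023] 0.029
[221 150  18  20 209] [0.75  0.106 0.058] 0.085
[331 162  14  16 168] [ 0.694 -0.263  0.072] 0.081
[471 163  18   7  29] [ 0.699 -0.746  0.046] 0.052
[502 166   7   8  39] [ 0.645 -0.756  0.192] 0.201
[ 410  173  117   67 3536] [ 0.546 -0.627  0.05 ] 0.25
[223 176  86  13 277] [ 0.667 -0.014  0.024] 0.036
[112 191  61  38 629] [0.53  0.386 0.079] 0.174
[361 196  18  21 241] [ 0.573 -0.371  0.031] 0.044
[330 209  22  21 235] [ 0.529 -0.271  0.032] 0.041
[   0  218  111   81 3842] [0.416 0.627 0.05 ] 0.25
[373 230  16  19 249] [ 0.458 -0.4    0.032] 0.04
[331 257  18  20 246] [ 0.37  -0.259  0.032] 0.041
[361 261  21  22 257] [ 0.349 -0.363  0.031] 0.045
[163 263   8   9  68] [0.378 0.314 0.052] 0.06
[392 262  22  19 255] [ 0.35  -0.467  0.031] 0.043
[111 269  18  15 220] [0.353 0.466 0.057] 0.069
[434 269  22  22 265] [ 0.321 -0.601  0.032] 0.042
[215 322  52  20 353] [0.189 0.044 0.201] 0.235
[  27  329   87   77 4346] [0.082 0.583 0.109] 0.121
[267 334   9  24  26] [ 0.136 -0.032  0.169] 0.179
[277 362  15  31 165] [ 0.031 -0.07   0.045] 0.22
[ 427  391   93   29 1670] [-0.047 -0.642  0.159] 0.17
```

View pics/c1.png

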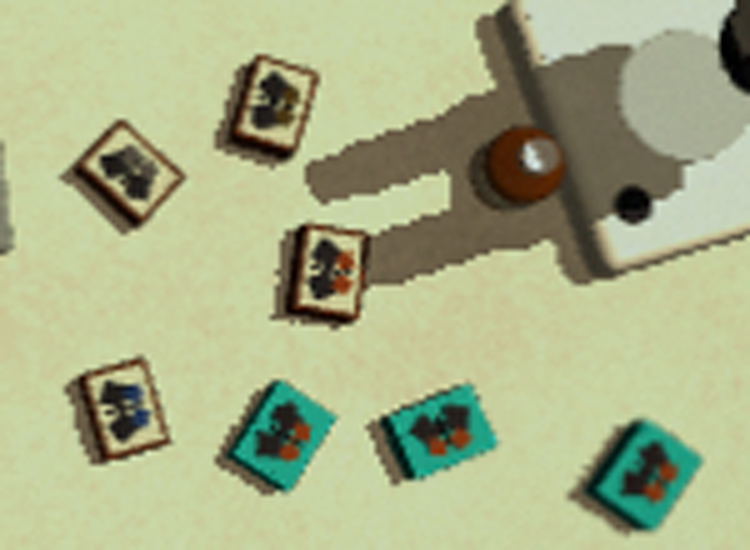

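View pics/c2.png

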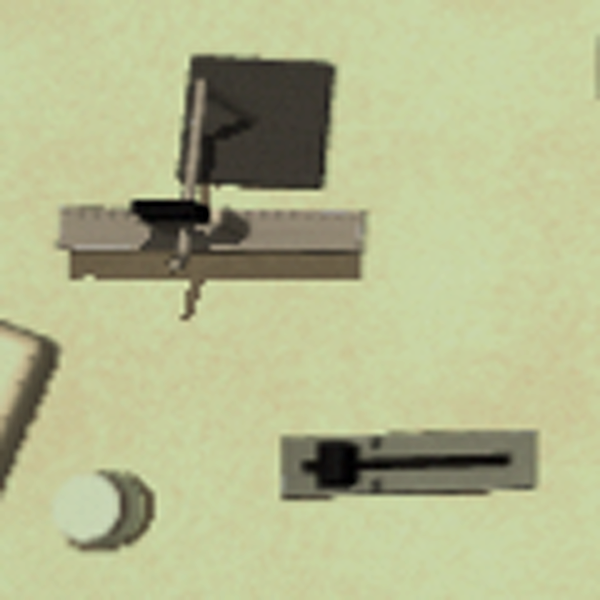

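The crop shows four dark brown boxes with white-paper tops, all upright; I ignore the turquoise ones. The dimmer grip is at the left (+y) end of its track, with its mark to the right of it. Next I measure poses.

```bash
cat >> h.py <<'E'
def boxes(p,d,zt=.032,area=(120,330)):
    """brown boxes' tops on bench (or stage): list of (x,y,yaw of long axis deg,dims mm,px)"""
    P=cloud("top",d);m=((P[:,:,2]>zt-.010)&(P[:,:,2]<zt+.02)).astype(np.uint8)
    n,l,s,c=cv2.connectedComponentsWithStats(m);hsv=cv2.cvtColor(p,cv2.COLOR_RGB2HSV);R=[]
    v,u=np.mgrid[0:420,0:560]
    for k in range(1,n):
        if not area[0]<s[k,4]<area[1]:continue
        mm=l==k
        t=((hsv[...,0]>75)&(hsv[...,0]<95)&(hsv[...,1]>120)&mm).sum()
        # dark frame/sides belong to the box: paper-top outline via contour, cast on top plane
        q=onz("top",np.c_[u[mm],v[mm]],zt)[:,:2]
        r=cv2.minAreaRect((q*1000).astype(np.float32))
        w,h=r[1];a=r[2]+(90 if h>w else 0)
        R.append(dict(c=np.round(q.mean(0),4),rc=np.round(np.array(r[0])/1000,4),yaw=round((a+90)%180-90,1),dim=np.round([w,h]),turq=int(t),px=c[k].round()))
    return R
E
python3 - <<'E'
from h import *
f=np.load("pics/top0.npz");p,d=f['p'],f['d']
for b in boxes(p,d):print(b)
# stage: bright white top
hsv=cv2.cvtColor(p,cv2.COLOR_RGB2HSV)
P=cloud("top",d)
reg=np.zeros((420,560),bool);reg[165:255,210:325]=1
print(hsv[208,268],hsv[300,300],hsv[181,268],hsv[244,270])
m=(reg&(hsv[...,1]<45)).astype(np.uint8)
n,l,s,c=cv2.connectedComponentsWithStats(m);k=1+s[1:,4].argmax();ct=cv2.findContours((l==k).astype(np.uint8),0,1)[0][0]
q=onz("top",ct[:,0,:],.014)[:,:2];r=cv2.minAreaRect((q*1000).astype(np.float32));print("stage",s[k],r);print(cv2.boxPoints(r).round(1))
# dimmer grip, tab: dark & high
for nm,(u0,u1,v0,v1),z in(("grip",(150,215,255,280),.054),("tab",(110,180,185,235),.168)):
    g=np.zeros((420,560),bool);g[v0:v1,u0:u1]=1
    g&=(P[:,:,2]>z-(.012 if z<.1 else .03));v,u=np.nonzero(g);q=onz("top",np.c_[u,v],z)
    print(nm,len(u),q.mean(0),q.min(0),q.max(0),cv2.minAreaRect((q[:,:2]*1000).astype(np.float32)))
# dimmer housing
g=reg*0>0;g[258:280,150:215]=1;g&=(P[:,:,2]>.004)|(hsv[...,1]<40);v,u=np.nonzero(g);q=onz("top",np.c_[u,v],.014);print("housing",cv2.minAreaRect((q[:,:2]*1000).astype(np.float32)))
# bar
g=reg*0>0;g[195:240,100:185]=1;g&=(P[:,:,2]>.06)&(P[:,:,2]<.1);v,u=np.nonzero(g);q=onz("top",np.c_[u,v],.078);print("bar",cv2.minAreaRect((q[:,:2]*1000).astype(np.float32)))
E
```

```text
{'c': array([ 0.666, -0.025]), 'rc': array([ 0.6656, -0.0281]), 'yaw': -86.1, 'dim': array([ 16., 222.]), 'turq': 0, 'px': array([268., 182.])}
{'c': array([ 0.5731, -0.3707]), 'rc': array([ 0.5724, -0.3703]), 'yaw': -19.6, 'dim': array([45., 63.]), 'turq': 0, 'px': array([370., 206.])}
{'c': array([ 0.5289, -0.2707]), 'rc': array([ 0.5283, -0.2701]), 'yaw': 43.4, 'dim': array([57., 47.]), 'turq': 0, 'px': array([341., 219.])}
{'c': array([ 0.4582, -0.4009]), 'rc': array([ 0.4584, -0.4008]), 'yaw': -10.9, 'dim': array([46., 60.]), 'turq': 0, 'px': array([381., 239.])}
{'c': array([ 0.3692, -0.2595]), 'rc': array([ 0.3691, -0.2594]), 'yaw': 14.2, 'dim': array([60., 46.]), 'turq': 0, 'px': array([340., 266.])}
{'c': array([ 0.3496, -0.3631]), 'rc': array([ 0.3497, -0.3632]), 'yaw': -34.9, 'dim': array([45., 61.]), 'turq': 183, 'px': array([371., 272.])}
{'c': array([ 0.3506, -0.4672]), 'rc': array([ 0.3503, -0.4668]), 'yaw': -68.8, 'dim': array([44., 62.]), 'turq': 173, 'px': array([403., 271.])}
{'c': array([ 0.3206, -0.6009]), 'rc': array([ 0.3206, -0.6002]), 'yaw': -37.4, 'dim': arr
[... 388 characters left out ...]

[[ 454.1  126.6]
 [ 482.  -187.2]
 [ 676.3 -169.9]
 [ 648.4  143.8]]
grip 56 [0.37831973 0.31605412 0.054     ] [0.36499678 0.30547255 0.054     ] [0.39152774 0.32568255 0.054     ] ((378.26220703125, 315.53515625), (26.88383674621582, 19.763866424560547), 1.4929943084716797)
tab 71 [0.52826154 0.38879081 0.168     ] [0.49691647 0.3597958  0.168     ] [0.53514221 0.41258431 0.168     ] ((526.9514770507812, 390.0386047363281), (44.79973602294922, 40.661746978759766), 49.07207489013672)
housing ((374.38262939453125, 271.8291015625), (218.36595153808594, 70.5719223022461), 88.67032623291016)
bar ((567.51025390625, 390.9289855957031), (198.33143615722656, 100.74690246582031), 87.10641479492188)
```

```bash
cat >> h.py <<'E'
def go(x,y,yaw=None,z=None,frm=None):
    """from current (or given (x,y,z,yaw)) pose -> offsets in 0.1 m and yaw fraction (tool down)"""
    if frm is None:
        o=get_obs();frm=(*o['ee_pos'],o['tcp_rot'][2])
    a=np.radians(frm[3]);D=np.array([x-frm[0],y-frm[1]])
    tx=D@[np.cos(a),np.sin(a)];ty=D@[np.sin(a),-np.cos(a)];tz=(frm[2]-z) if z is not None else 0
    dy=0 if yaw is None else -((yaw-frm[3]+90)%180-90)/180
    print("off",np.round(np.array([tx,ty,tz])*10,3),"yaw",round(dy,4),"per-call n",max(1,int(np.ceil(max(abs(tx),abs(ty),abs(tz))*10))))
E
python3 - <<'E'
from h import *
f=np.load("pics/top0.npz");p,d=f['p'],f['d'];g=cv2.cvtColor(p,cv2.COLOR_RGB2GRAY).astype(float);P=cloud("top",d)
# profile down stage
print("col268",g[172:192,268].astype(int),g[236:250,268].astype(int)); print("row210 L",g[210,214:230].astype(int),"R",g[210,305:322].astype(int))
def edge(c0,c1,r,axis,sgn,z):
    pts=[]
    for c in range(c0,c1,3):
        a=r(c);L=g[a-4:a+6,c] if axis==0 else g[c,a-4:a+6]
        G=np.diff(L)*sgn;k=int(np.argmax(G))
        s=k
        if 0<k<len(G)-1:
            den=G[k-1]-2*G[k]+G[k+1];s=k+(.5*(G[k-1]-G[k+1])/den if den else 0)
        e=a-4+s+.5;pts.append((c,e) if axis==0 else (e,c))
    q=onz("top",pts,z)[:,:2];vx,vy,x0,y0=cv2.fitLine(q.astype(np.float32),cv2.DIST_HUBER,0,.001,.001).ravel()
    if axis==0 and vy<0:vx,vy=-vx,-vy
    if axis==1 and vx<0:vx,vy=-vx,-vy
    return (x0,y0),np.degrees(np.arctan2(vy,vx))
print("white front",edge(235,305,lambda c:int(243-(c-225)*.088),0,-1,.014))
print("white/fence",edge(235,305,lambda c:int(188-(c-225)*.088),0,1,.014))
print("right",edge(195,230,lambda c:314,1,-1,.014)); print("left",edge(195,230,lambda c:224,1,1,.014))
# tab: dark & high
m=(P[:,:,2]>.14)&(g<40);m[:,:100]=0;m[:,190:]=0;m[:185]=0;m[240:]=0
v,u=np.nonzero(m);q=onz("top",np.c_[u,v],.168)[:,:2];print("tab",len(u),q.mean(0),cv2.minAreaRect((q*1000).astype(np.float32)),u.min(),u.max(),v.min(),v.max())
m=(P[:,:,2]>.065)&(P[:,:,2]<.09);m[:,:105]=0;m[:,180:]=0;m[:205]=0;m[235:]=0
n,l,s,c=cv2.connectedComponentsWithStats(m.astype(np.uint8))
for k in range(1,n):
    if s[k,4]>20:
        v,u=np.nonzero(l==k);q=onz("top",np.c_[u,v],.078)[:,:2];print("bar",s[k],q.mean(0),cv2.minAreaRect((q*1000).astype(np.float32)))
go(.378,.316,90,.25)
E
```

```text
col268 [135 133 135 134 133  80  80  81 111 124 118  70  37  79  81 103 138 139
 138 138] [ 90  79  79  68  51 134 132 130 132 135 135 134 131 133]
row210 L [135 134 134 130 132 132 131 110  62  79 101 139 138 139 139 138] R [139 138 138 139 139 138 125  84  85 100 135 132 133 133 133 132 133]
white front ((np.float32(0.47970694), np.float32(-0.028118117)), np.float32(96.018974))
white/fence ((np.float32(0.6531344), np.float32(-0.04660791)), np.float32(94.287))
right ((np.float32(0.5508768), np.float32(-0.17381154)), np.float32(4.2230983))
left ((np.float32(0.5694382), np.float32(0.1294208)), np.float32(4.6504965))
tab 63 [0.52869717 0.3885158 ] ((528.28173828125, 387.718994140625), (43.85009002685547, 12.580964088439941), 88.69060516357422) 127 141 215 219
bar [112 217  24   8 154] [0.53175418 0.45968285] ((532.9430541992188, 453.3492736816406), (76.52891540527344, 23.405555725097656), 88.67405700683594)
bar [138 217  35   9 260] [0.52828143 0.34328947] ((528.8827514648438, 349.46356201171875), (112.01811218261719, 26.76594352722168), 88.6901626586914)
off [ 4.622 -7.204  0.026] yaw -0.3909 per-call n 8
```

Request:
servo_tool --rows '[{"offset": [0.94,0.34,0],"yaw": -0.444,"claw": 0},{"offset": [0.94,0.34,0],"yaw": -0.444,"claw": 0},{"offset": [0.94,0.34,0],"yaw": -0.444,"claw": 0},{"offset": [0.94,0.34,0],"yaw": -0.444,"claw": 0},{"offset": [0.94,0.34,0],"yaw": -0.444,"claw": 0},{"offset": [0.94,0.34,0],"yaw": -0.444,"claw": 0},{"offset": [0.94,0.34,0],"yaw": -0.444,"claw": 0},{"offset": [0.94,0.34,0],"yaw": -0.444,"claw": 0},{"offset": [0.94,0.34,0],"yaw": -0.444,"claw": 0}]'

```text
time: 1.23
ee_pos: [0.2848, -0.5184, 0.2529]
tcp_rot: [-180.0, -0.0, 99.5]
wrist_force: [-0.3, -0.3, -0.9]
opening: 0.0855
grasp_force: 0.0
```

Request:
servo_tool --rows '[{"offset": [0.9,0.66,0],"yaw": -0.447,"claw": 0},{"offset": [0.9,0.66,0],"yaw": -0.447,"claw": 0},{"offset": [0.9,0.66,0],"yaw": -0.447,"claw": 0},{"offset": [0.9,0.66,0],"yaw": -0.447,"claw": 0},{"offset": [0.9,0.66,0],"yaw": -0.447,"claw": 0},{"offset": [0.9,0.66,0],"yaw": -0.447,"claw": 0},{"offset": [0.9,0.66,0],"yaw": -0.447,"claw": 0},{"offset": [0.9,0.66,0],"yaw": -0.447,"claw": 0},{"offset": [0.9,0.66,0],"yaw": -0.447,"claw": 0}]'

```text
time: 2.35
ee_pos: [0.3349, -0.4187, 0.2531]
tcp_rot: [180.0, -0.0, 179.9]
wrist_force: [0.6, 1.1, 0.5]
opening: 0.0855
grasp_force: 0.0
```

Request:
servo_tool --rows '[{"offset": [0,1,0],"yaw": 0,"claw": 0},{"offset": [0,1,0],"yaw": 0,"claw": 0},{"offset": [0,1,0],"yaw": 0,"claw": 0}]'

```text
time: 2.72
ee_pos: [0.335, -0.317, 0.2539]
tcp_rot: [-180.0, 0.0, 179.9]
wrist_force: [-0.3, -0.1, 0.4]
opening: 0.0857
grasp_force: 0.0
```

Request:
servo_tool --rows '[{"offset": [0,1,0],"yaw": 0,"claw": 0},{"offset": [0,1,0],"yaw": 0,"claw": 0}]'

```text
time: 2.98
ee_pos: [0.3347, -0.2178, 0.2532]
tcp_rot: [180.0, -0.0, 179.8]
wrist_force: [-0.2, 0.3, -0.6]
opening: 0.0855
grasp_force: 0.0
```

Request:
servo_tool --rows '[{"offset": [0,1,0],"yaw": 0,"claw": 0},{"offset": [0,1,0],"yaw": 0,"claw": 0},{"offset": [0,1,0],"yaw": 0,"claw": 0}]'

```text
time: 3.35
ee_pos: [0.3352, -0.1175, 0.2537]
tcp_rot: [-180.0, 0.1, -179.9]
wrist_force: [0.3, -0.9, 0.3]
opening: 0.0852
grasp_force: 0.0
```

Request:
servo_tool --rows '[{"offset": [0,1,0],"yaw": 0,"claw": 0},{"offset": [0,1,0],"yaw": 0,"claw": 0},{"offset": [0,1,0],"yaw": 0,"claw": 0}]'

```text
time: 3.72
ee_pos: [0.3353, -0.018, 0.2533]
tcp_rot: [-180.0, 0.0, -179.9]
wrist_force: [0.3, -0.7, 0.1]
opening: 0.0848
grasp_force: 0.0
```

Request:
servo_tool --rows '[{"offset": [0,1,0],"yaw": 0,"claw": 0},{"offset": [0,1,0],"yaw": 0,"claw": 0},{"offset": [0,1,0],"yaw": 0,"claw": 0}]'

```text
time: 4.1
ee_pos: [0.3355, 0.0818, 0.253]
tcp_rot: [-180.0, -0.0, -179.9]
wrist_force: [-0.0, -0.5, -0.3]
opening: 0.0854
grasp_force: 0.0
```

Request:
servo_tool --rows '[{"offset": [-0.43,1,0],"yaw": 0,"claw": 0.3},{"offset": [-0.43,1,0],"yaw": 0,"claw": 0.3},{"offset": [-0.43,1,0],"yaw": 0,"claw": 0.3}]'

```text
time: 4.47
ee_pos: [0.3794, 0.1816, 0.2522]
tcp_rot: [-179.9, -0.1, -180.0]
wrist_force: [-0.3, -1.8, -0.9]
opening: 0.06
grasp_force: 0.0
```

Request:
servo_tool --rows '[{"offset": [0,1,0],"yaw": 0,"claw": 0.3},{"offset": [0,1,0],"yaw": 0,"claw": 0.3},{"offset": [0,1,0],"yaw": 0,"claw": 0.3}]'

```text
time: 4.85
ee_pos: [0.3786, 0.2812, 0.2527]
tcp_rot: [-179.9, -0.0, -180.0]
wrist_force: [-0.3, -0.5, 0.2]
opening: 0.06
grasp_force: 0.0
```

Request:
servo_tool --rows '[{"offset": [0,0.33,1],"yaw": 0,"claw": 0.3},{"offset": [0,0.33,1],"yaw": 0,"claw": 0.3},{"offset": [0,0.33,1],"yaw": 0,"claw": 0.3},{"offset": [0,0.33,1],"yaw": 0,"claw": 0.3}]'

```text
time: 5.35
ee_pos: [0.3787, 0.3132, 0.1553]
tcp_rot: [180.0, 0.1, 179.9]
wrist_force: [0.1, 0.2, 1.3]
opening: 0.0599
grasp_force: 0.0
```

```bash
python3 - <<'E'
from h import *
for n in ("top","side"):
    p,d=shot(n);np.savez(f"pics/{n}1.npz",p=p,d=d)
    if n=="side":cv2.imwrite("pics/s1.png",cv2.resize(p[100:310,60:340],None,fx=2.8,fy=2.8,interpolation=cv2.INTER_CUBIC)[:,:,::-1])
print(get_obs()['ee_pos'])
print("grip mean check")
E
```

```text
[0.37882433 0.31385797 0.15569769]
grip mean check
```

View pics/s1.png

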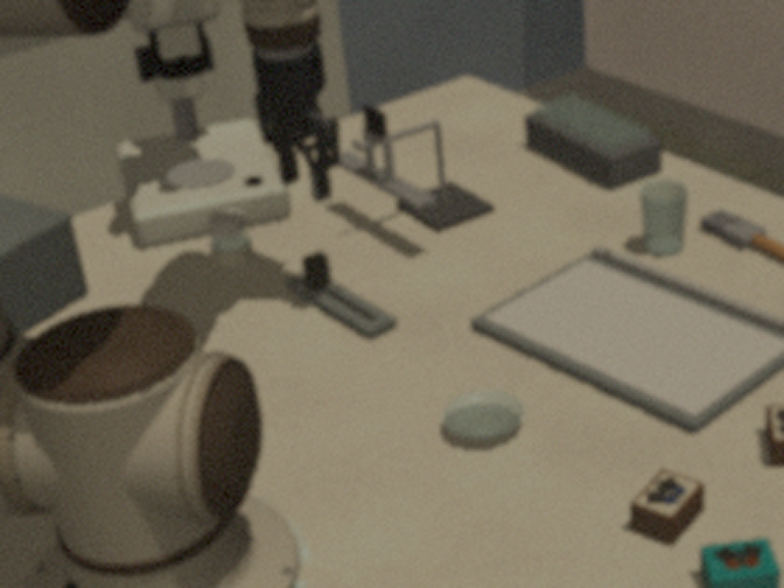

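Request:
servo_tool --rows '[{"offset": [0,0.03,0.6],"yaw": 0,"claw": 0.3},{"offset": [0,0.03,1],"yaw": 0,"claw": 0.3},{"offset": [0,0.03,1],"yaw": 0,"claw": 0.3}]'

```text
time: 5.82
ee_pos: [0.377, 0.3162, 0.0523]
tcp_rot: [-179.9, -0.1, 180.0]
wrist_force: [-0.4, -0.7, 1.5]
opening: 0.0597
grasp_force: 0.0
```

Request:
servo_tool --rows '[{"offset": [0,0,0.1],"yaw": 0,"claw": 0.3},{"offset": [0,0,0.1],"yaw": 0,"claw": 1},{"offset": [0,0,0.1],"yaw": 0,"claw": 1},{"offset": [0,0,0.1],"yaw": 0,"claw": 1},{"offset": [0,0,0.1],"yaw": 0,"claw": 1},{"offset": [0,0,0.1],"yaw": 0,"claw": 1}]' --squeeze 30

```text
time: 6.58
ee_pos: [0.3782, 0.3177, 0.0445]
tcp_rot: [179.9, 0.1, -180.0]
wrist_force: [-0.3, -1.2, 6.0]
opening: 0.0196
grasp_force: 32.8
```

Request:
servo_tool --rows '[{"offset": [0,-0.2,0],"yaw": 0,"claw": 1},{"offset": [0,-0.4,0],"yaw": 0,"claw": 1},{"offset": [0,-0.6,0],"yaw": 0,"claw": 1},{"offset": [0,-0.8,0],"yaw": 0,"claw": 1},{"offset": [0,-1,0],"yaw": 0,"claw": 1},{"offset": [0,-1,0],"yaw": 0,"claw": 1}]'

```text
time: 7.32
ee_pos: [0.379, 0.2166, 0.0445]
tcp_rot: [179.9, 0.2, 179.9]
wrist_force: [4.2, -1.1, 5.9]
opening: 0.0195
grasp_force: 33.2
```

Request:
servo_tool --rows '[{"offset": [0,-0.04,0],"yaw": 0,"claw": 1},{"offset": [0,-0.08,0],"yaw": 0,"claw": 1},{"offset": [0,-0.08,0],"yaw": 0,"claw": 1}]'

```text
time: 7.7
ee_pos: [0.3792, 0.2149, 0.0447]
tcp_rot: [179.2, 0.1, -179.8]
wrist_force: [2.4, 36.6, -5.5]
opening: 0.0197
grasp_force: 32.2
```

Request:
servo_tool --rows '[{"offset": [0,0.055,0],"yaw": 0,"claw": 1},{"offset": [0,0.055,0],"yaw": 0,"claw": 0.3},{"offset": [0,0.055,0],"yaw": 0,"claw": 0.3},{"offset": [0,0.055,0],"yaw": 0,"claw": 0.3},{"offset": [0,0.055,0],"yaw": 0,"claw": 0.3},{"offset": [0,0.055,-0.6],"yaw": 0,"claw": 0.3},{"offset": [0,0.055,-1],"yaw": 0,"claw": 0.3}]'

```text
time: 8.57
ee_pos: [0.3778, 0.2147, 0.1453]
tcp_rot: [180.0, 0.0, -180.0]
wrist_force: [0.4, 1.5, -0.8]
opening: 0.0598
grasp_force: 0.0
```

Request:
servo_tool --rows '[{"offset": [0,-0.5,-0.5],"yaw": 0,"claw": 0},{"offset": [0,-1,-0.5],"yaw": 0,"claw": 0},{"offset": [0,-1,-0.5],"yaw": 0,"claw": 0}]'

```text
time: 8.95
ee_pos: [0.3781, 0.1123, 0.1944]
tcp_rot: [180.0, 0.1, 179.8]
wrist_force: [-0.6, 1.2, -0.7]
opening: 0.0855
grasp_force: 0.0
```

Request:
servo_tool --rows '[{"offset": [0,-1,0],"yaw": 0,"claw": 0},{"offset": [0,-1,0],"yaw": 0,"claw": 0},{"offset": [0,-1,0],"yaw": 0,"claw": 0}]'

```text
time: 9.32
ee_pos: [0.3777, 0.0136, 0.193]
tcp_rot: [-180.0, -0.0, 179.8]
wrist_force: [-0.2, 0.0, -0.6]
opening: 0.0855
grasp_force: 0.0
```

Request:
servo_tool --rows '[{"offset": [0,-1,0],"yaw": 0,"claw": 0},{"offset": [0,-1,0],"yaw": 0,"claw": 0},{"offset": [0,-1,0],"yaw": 0,"claw": 0}]'

```text
time: 9.7
ee_pos: [0.378, -0.0858, 0.1928]
tcp_rot: [180.0, -0.0, 179.9]
wrist_force: [0.1, 0.5, 0.3]
opening: 0.0856
grasp_force: 0.0
```

Request:
servo_tool --rows '[{"offset": [0,-1,0],"yaw": 0.42,"claw": 0},{"offset": [0,-1,0],"yaw": 0.42,"claw": 0},{"offset": [0,-1,0],"yaw": 0.42,"claw": 0},{"offset": [0,-1,0],"yaw": 0.42,"claw": 0},{"offset": [0,-1,0],"yaw": 0.42,"claw": 0},{"offset": [0,-1,0],"yaw": 0.42,"claw": 0},{"offset": [0,-1,0],"yaw": 0.42,"claw": 0},{"offset": [0,-1,0],"yaw": 0.42,"claw": 0}]'

```text
time: 10.7
ee_pos: [0.3785, -0.1838, 0.193]
tcp_rot: [-180.0, -0.0, 104.6]
wrist_force: [0.5, -0.6, -0.3]
opening: 0.0854
grasp_force: 0.0
```

```bash
python3 - <<'E'
from h import *
f=np.load("pics/top0.npz");p=f['p'];g=cv2.cvtColor(p,cv2.COLOR_RGB2GRAY).astype(int)
hsv=cv2.cvtColor(p,cv2.COLOR_RGB2HSV)
for c in (240,268,296):
    print(c,"top",list(zip(range(172,194),g[172:194,c])),"bot",g[232:252,c])
uv=[(268,176.5),(268,240.5),(268,179.5),(268,183.5)]
print(onz("top",uv[:2],.014).round(4),onz("top",uv[2:],.024).round(4))
print(onz("top",[(221,210),(314.7,210)],.014).round(4))
go(.3691,-.2594,104.2,.15)
# grip check
q,d=shot("top");cv2.imwrite("pics/t2.png",cv2.resize(q[150:330,90:370],None,fx=2.8,fy=2.8,interpolation=cv2.INTER_CUBIC)[:,:,::-1]);np.savez("pics/top2.npz",p=q,d=d)
P=cloud("top",d);m=P[:,:,2]>.042;m[:,:150]=0;m[:,215:]=0;m[:255]=0;m[280:]=0;v,u=np.nonzero(m);print("grip",onz("top",np.c_[u,v],.054).mean(0))
E
```

```text
240 top [(172, np.int64(134)), (173, np.int64(137)), (174, np.int64(136)), (175, np.int64(135)), (176, np.int64(135)), (177, np.int64(135)), (178, np.int64(134)), (179, np.int64(133)), (180, np.int64(91)), (181, np.int64(79)), (182, np.int64(81)), (183, np.int64(113)), (184, np.int64(121)), (185, np.int64(115)), (186, np.int64(68)), (187, np.int64(37)), (188, np.int64(78)), (189, np.int64(80)), (190, np.int64(111)), (191, np.int64(138)), (192, np.int64(137)), (193, np.int64(138))] bot [138 139 138 138 138 139 135  82  80  81  65  58 134 135 134 133 132 131
 133 133]
268 top [(172, np.int64(135)), (173, np.int64(133)), (174, np.int64(135)), (175, np.int64(134)), (176, np.int64(133)), (177, np.int64(80)), (178, np.int64(80)), (179, np.int64(81)), (180, np.int64(111)), (181, np.int64(124)), (182, np.int64(118)), (183, np.int64(70)), (184, np.int64(37)), (185, np.int64(79)), (186, np.int64(81)), (187, np.int64(103)), (188, np.int64(138)), (189, np.int64(139)), (190, np.int64(138)), (191, np.int64(138)), (192, np.int64(138)), (193, np.int64(138))] bot [138 139 138 135  90  79  79  68  51 
[... 172 characters left out ...]
nt64(106)), (178, np.int64(122)), (179, np.int64(120)), (180, np.int64(87)), (181, np.int64(43)), (182, np.int64(81)), (183, np.int64(81)), (184, np.int64(98)), (185, np.int64(138)), (186, np.int64(139)), (187, np.int64(139)), (188, np.int64(138)), (189, np.int64(138)), (190, np.int64(139)), (191, np.int64(139)), (192, np.int64(138)), (193, np.int64(138))] bot [137  97  85  85  73  50 137 137 136 136 134 134 132 133 134 135 134 132
 133 132]
[[ 0.6885 -0.024   0.014 ]
 [ 0.4629 -0.0206  0.014 ]] [[ 0.6752 -0.0243  0.024 ]
 [ 0.6608 -0.024   0.024 ]]
[[ 0.5727  0.1408  0.014 ]
 [ 0.5653 -0.1839  0.014 ]]
off [-0.708 -0.281  0.43 ] yaw 0.002 per-call n 1
grip [0.37888207 0.21395193 0.054     ]
```

View pics/t2.png

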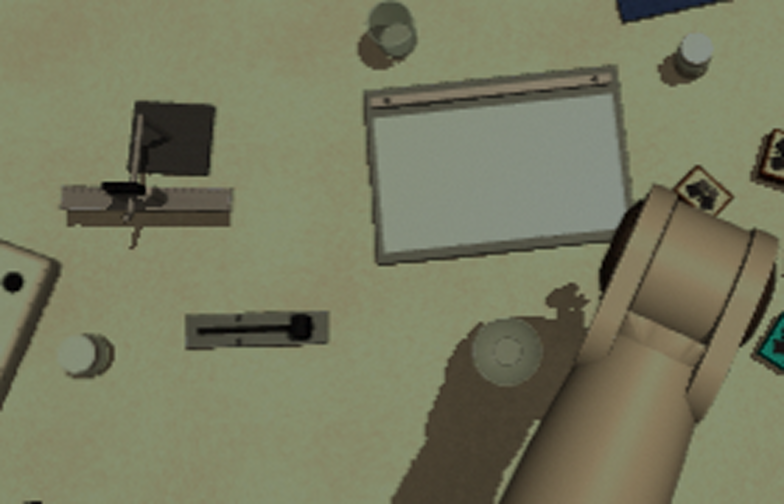

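Request:
servo_tool --rows '[{"offset": [-0.71,-0.28,0.43],"yaw": 0.002,"claw": 0},{"offset": [-0.71,-0.28,0.43],"yaw": 0.002,"claw": 0},{"offset": [-0.71,-0.28,0.43],"yaw": 0.002,"claw": 0}]'

```text
time: 11.12
ee_pos: [0.368, -0.261, 0.1491]
tcp_rot: [-179.9, -0.1, 104.2]
wrist_force: [-0.7, 1.5, -0.5]
opening: 0.0855
grasp_force: 0.0
```

Request:
servo_tool --rows '[{"offset": [0,0,0.5],"yaw": 0,"claw": 0},{"offset": [0,0,1],"yaw": 0,"claw": 0},{"offset": [0,0,1],"yaw": 0,"claw": 0}]'

```text
time: 11.5
ee_pos: [0.3671, -0.2587, 0.048]
tcp_rot: [-179.8, -0.3, 104.2]
wrist_force: [-0.6, -0.8, 0.6]
opening: 0.0853
grasp_force: 0.0
```

Request:
servo_tool --rows '[{"offset": [0,0,0.1],"yaw": 0,"claw": 0},{"offset": [0,0,0.2],"yaw": 0,"claw": 0},{"offset": [0,0,0.22],"yaw": 0,"claw": 0}]'

```text
time: 11.88
ee_pos: [0.3687, -0.261, 0.0285]
tcp_rot: [180.0, 0.0, 104.1]
wrist_force: [0.1, 0.4, -0.8]
opening: 0.0853
grasp_force: 0.0
```

Request:
servo_tool --rows '[{"offset": [0,0,0],"yaw": 0,"claw": 1},{"offset": [0,0,0],"yaw": 0,"claw": 1},{"offset": [0,0,0],"yaw": 0,"claw": 1},{"offset": [0,0,0],"yaw": 0,"claw": 1}]' --squeeze 25

```text
time: 12.38
ee_pos: [0.3688, -0.2612, 0.0289]
tcp_rot: [180.0, 0.0, 104.1]
wrist_force: [0.2, 0.6, 6.2]
opening: 0.0598
grasp_force: 28.4
```

Request:
servo_tool --rows '[{"offset": [0,0,-0.5],"yaw": 0,"claw": 1},{"offset": [0,0,-1],"yaw": 0,"claw": 1},{"offset": [0,0,-1],"yaw": 0,"claw": 1}]'

```text
time: 12.75
ee_pos: [0.3698, -0.2619, 0.1317]
tcp_rot: [179.8, 0.2, 104.1]
wrist_force: [-0.0, -0.7, -2.4]
opening: 0.0593
grasp_force: 28.9
```

```bash
cat >> h.py <<'E'
O=np.array([.578,-.0225]);SY=4.4
def st(x,y):
    a=np.radians(SY);return O+np.array([x*np.cos(a)-y*np.sin(a),x*np.sin(a)+y*np.cos(a)])
SL=[st(.032,y) for y in(.0735,.0245,-.0245,-.0735)]
E
python3 - <<'E'
from h import *
print(np.round(SL,4),get_obs()['grasp_force'],get_obs()['opening'])
go(*SL[0],94.4,.13)
# leg plans from slot k to box
bx=[(.5283,-.2701,43.4),(.5724,-.3703,-19.6),(.4584,-.4008,-10.9)]
for k,b in enumerate(bx):
    print(k);go(b[0],b[1],b[2]+90,.13,frm=(*SL[k],.13,94.4)); go(*SL[k+1],94.4,.13,frm=(b[0],b[1],.13,b[2]+90))
E
```

```text
[[ 0.6043  0.0532]
 [ 0.608   0.0044]
 [ 0.6118 -0.0445]
 [ 0.6155 -0.0933]] 28.90777498483658 0.05929397576364397
off [2.488 3.04  0.017] yaw 0.0537 per-call n 4
0
off [-3.166 -1.005  0.   ] yaw -0.2167 per-call n 4
off [1.447 2.465 0.   ] yaw 0.2167 per-call n 3
1
off [-3.708 -0.643  0.   ] yaw 0.1333 per-call n 4
off [ 3.202 -0.722  0.   ] yaw -0.1333 per-call n 4
2
off [-3.435 -1.803  0.   ] yaw 0.085 per-call n 4
off [3.316 0.962 0.   ] yaw -0.085 per-call n 4
```

Request:
servo_tool --rows '[{"offset": [0.31,0.38,0],"yaw": 0,"claw": 1},{"offset": [0.62,0.76,0],"yaw": 0,"claw": 1},{"offset": [0.62,0.76,0],"yaw": 0,"claw": 1}]'

```text
time: 13.12
ee_pos: [0.4278, -0.18, 0.1267]
tcp_rot: [-179.9, -0.1, 104.3]
wrist_force: [-0.8, -0.9, -1.5]
opening: 0.0595
grasp_force: 28.8
```

Request:
servo_tool --rows '[{"offset": [0.31,0.38,0],"yaw": 0,"claw": 1},{"offset": [0.62,0.76,0],"yaw": 0,"claw": 1},{"offset": [0.62,0.76,0],"yaw": 0,"claw": 1}]'

```text
time: 13.5
ee_pos: [0.4862, -0.1021, 0.1268]
tcp_rot: [-179.9, -0.1, 104.2]
wrist_force: [0.1, 0.6, -2.1]
opening: 0.0591
grasp_force: 28.9
```

Request:
servo_tool --rows '[{"offset": [0.31,0.38,0],"yaw": 0,"claw": 1},{"offset": [0.62,0.76,0],"yaw": 0,"claw": 1},{"offset": [0.62,0.76,0],"yaw": 0,"claw": 1}]'

```text
time: 13.88
ee_pos: [0.5448, -0.0242, 0.1268]
tcp_rot: [-179.9, -0.0, 104.2]
wrist_force: [-0.3, 0.2, -1.8]
opening: 0.0599
grasp_force: 28.9
```

Request:
servo_tool --rows '[{"offset": [0.31,0.38,0],"yaw": 0.053,"claw": 1},{"offset": [0.63,0.76,0],"yaw": 0.053,"claw": 1},{"offset": [0.63,0.76,0],"yaw": 0.053,"claw": 1},{"offset": [0.63,0.76,0],"yaw": 0.053,"claw": 1}]'

```text
time: 14.38
ee_pos: [0.602, 0.053, 0.1275]
tcp_rot: [-179.9, 0.0, 94.5]
wrist_force: [0.6, -0.5, -1.8]
opening: 0.0595
grasp_force: 29.0
```

Request:
servo_tool --rows '[{"offset": [0,0,0.3],"yaw": 0,"claw": 1},{"offset": [0,0,0.6],"yaw": 0,"claw": 1},{"offset": [0,0,0.75],"yaw": 0,"claw": 1},{"offset": [0,0,0.75],"yaw": 0,"claw": 1}]'

```text
time: 14.88
ee_pos: [0.6019, 0.0534, 0.0526]
tcp_rot: [-179.9, 0.0, 94.5]
wrist_force: [0.4, 0.1, -1.0]
opening: 0.0597
grasp_force: 28.9
```

Request:
servo_tool --rows '[{"offset": [0,0,0.05],"yaw": 0,"claw": 1},{"offset": [0,0,0.09],"yaw": 0,"claw": 1},{"offset": [0,0,0.09],"yaw": 0,"claw": 0.18},{"offset": [0,0,0.09],"yaw": 0,"claw": 0.18},{"offset": [0,0,0.09],"yaw": 0,"claw": 0.18},{"offset": [0,0,0.09],"yaw": 0,"claw": 0.18},{"offset": [0,0,-0.4],"yaw": 0,"claw": 0.18},{"offset": [0,0,-0.75],"yaw": 0,"claw": 0},{"offset": [0,0,-0.75],"yaw": 0,"claw": 0}]'

```text
time: 16.0
ee_pos: [0.6044, 0.0546, 0.1318]
tcp_rot: [179.7, -0.0, 94.5]
wrist_force: [0.3, -0.8, -0.8]
opening: 0.0852
grasp_force: 0.0
```

Request:
servo_tool --rows '[{"offset": [-0.4,-0.12,0],"yaw": -0.11,"claw": 0},{"offset": [-0.8,-0.25,0],"yaw": -0.217,"claw": 0},{"offset": [-0.8,-0.25,0],"yaw": -0.217,"claw": 0},{"offset": [-0.8,-0.25,0],"yaw": -0.217,"claw": 0},{"offset": [-0.8,-0.25,0],"yaw": -0.217,"claw": 0}]'

```text
time: 16.62
ee_pos: [0.5839, -0.0274, 0.1274]
tcp_rot: [-180.0, -0.0, 133.5]
wrist_force: [-0.6, 0.3, 0.8]
opening: 0.0853
grasp_force: 0.0
```

```bash
python3 - <<'E'
from h import *
p,d=shot("top");np.savez("pics/top3.npz",p=p,d=d)
for b in boxes(p,d)+boxes(p,d,.046):print(b)
go(.5283,-.2701,133.4,.13)
E
```

```text
{'c': array([ 0.5728, -0.3706]), 'rc': array([ 0.5731, -0.3708]), 'yaw': -20.3, 'dim': array([45., 62.]), 'turq': 0, 'px': array([370., 206.])}
{'c': array([ 0.529 , -0.2707]), 'rc': array([ 0.5283, -0.2703]), 'yaw': 43.7, 'dim': array([57., 46.]), 'turq': 0, 'px': array([341., 219.])}
{'c': array([ 0.458, -0.401]), 'rc': array([ 0.458, -0.401]), 'yaw': -11.9, 'dim': array([45., 61.]), 'turq': 0, 'px': array([381., 239.])}
{'c': array([ 0.3496, -0.3633]), 'rc': array([ 0.3497, -0.3632]), 'yaw': -34.9, 'dim': array([45., 61.]), 'turq': 179, 'px': array([371., 272.])}
{'c': array([ 0.3506, -0.4671]), 'rc': array([ 0.3507, -0.4667]), 'yaw': -69.6, 'dim': array([44., 62.]), 'turq': 175, 'px': array([403., 271.])}
{'c': array([ 0.3205, -0.6004]), 'rc': array([ 0.3209, -0.6   ]), 'yaw': -37.4, 'dim': array([46., 62.]), 'turq': 182, 'px': array([444., 279.])}
{'c': array([0.1062, 0.5057]), 'rc': array([0.108 , 0.5055]), 'yaw': 17.3, 'dim': array([160.,  15.]), 'turq': 0, 'px': array([106., 354.])}
{'c': array([-0.0121, -0.5449]), 'rc': array([-0.0075, -0.5464]), 'yaw': -43.6, 'dim': array([ 94., 192.]), 'turq': 0, 'px': array([436., 387.])}
{'c': array([0.3538, 0.4747]), 'rc': array([0.3539, 0.4757]), 'yaw': 45.4, 'dim': array([46., 45.]), 'turq': 0, 'px': array([118., 276.])}
{'c': array([0.1067, 0.5055]), 'rc': array([0.1086, 0.5064]), 'yaw': 18.2, 'dim': array([162.,  18.]), 'turq': 0, 'px': array([104., 354.])}
{'c': array([-0.0172, -0.5284]), 'rc': array([-0.0151, -0.5301]), 'yaw': -34.9, 'dim': array([ 78., 166.]), 'turq': 0, 'px': array([432., 389.])}
off [-1.381 -2.073 -0.024] yaw 0.0001 per-call n 3
```

Request:
servo_tool --rows '[{"offset": [-0.35,-0.5,0],"yaw": 0,"claw": 0},{"offset": [-0.69,-1,0],"yaw": 0,"claw": 0},{"offset": [-0.69,-1,0],"yaw": 0,"claw": 0}]'

```text
time: 17.05
ee_pos: [0.5584, -0.1493, 0.1279]
tcp_rot: [-180.0, -0.0, 133.2]
wrist_force: [0.2, -0.8, -0.1]
opening: 0.0855
grasp_force: 0.0
```

Request:
servo_tool --rows '[{"offset": [-0.35,-0.5,0],"yaw": 0,"claw": 0},{"offset": [-0.69,-1,0],"yaw": 0,"claw": 0},{"offset": [-0.69,-1,0],"yaw": 0,"claw": 0}]'

```text
time: 17.42
ee_pos: [0.5337, -0.2677, 0.1277]
tcp_rot: [-180.0, -0.0, 133.2]
wrist_force: [-0.5, 0.7, 0.2]
opening: 0.0854
grasp_force: 0.0
```

Request:
servo_tool --rows '[{"offset": [0,-0.07,0.5],"yaw": 0,"claw": 0},{"offset": [0,-0.07,0.8],"yaw": 0,"claw": 0},{"offset": [0,-0.07,0.97],"yaw": 0,"claw": 0},{"offset": [0,-0.07,0.98],"yaw": 0,"claw": 0}]'

```text
time: 17.92
ee_pos: [0.5293, -0.2688, 0.0295]
tcp_rot: [-180.0, -0.1, 133.6]
wrist_force: [-0.1, -0.2, -0.2]
opening: 0.0854
grasp_force: 0.0
```

Request:
servo_tool --rows '[{"offset": [0,0,0],"yaw": 0,"claw": 1},{"offset": [0,0,0],"yaw": 0,"claw": 1},{"offset": [0,0,0],"yaw": 0,"claw": 1},{"offset": [0,0,0],"yaw": 0,"claw": 1}]'

```text
time: 18.42
ee_pos: [0.5304, -0.2702, 0.032]
tcp_rot: [179.9, 0.1, 133.6]
wrist_force: [0.4, 1.6, 7.2]
opening: 0.0597
grasp_force: 27.8
```

Request:
servo_tool --rows '[{"offset": [0,0,-0.5],"yaw": 0,"claw": 1},{"offset": [0,0,-1],"yaw": 0,"claw": 1},{"offset": [0,0,-1],"yaw": 0,"claw": 1}]'

```text
time: 18.8
ee_pos: [0.5313, -0.2709, 0.1354]
tcp_rot: [179.8, 0.4, 133.6]
wrist_force: [0.1, -0.1, -1.1]
opening: 0.0594
grasp_force: 28.0
```

Request:
servo_tool --rows '[{"offset": [0.25,0.4,0],"yaw": 0,"claw": 1},{"offset": [0.48,0.82,0],"yaw": 0,"claw": 1},{"offset": [0.48,0.82,0],"yaw": 0,"claw": 1}]'

```text
time: 19.18
ee_pos: [0.5561, -0.176, 0.1295]
tcp_rot: [-180.0, -0.1, 133.8]
wrist_force: [-1.2, -0.1, -1.5]
opening: 0.0597
grasp_force: 27.9
```

Request:
servo_tool --rows '[{"offset": [0.25,0.4,0],"yaw": 0,"claw": 1},{"offset": [0.48,0.82,0],"yaw": 0,"claw": 1},{"offset": [0.48,0.82,0],"yaw": 0,"claw": 1}]'

```text
time: 19.55
ee_pos: [0.5823, -0.0854, 0.1295]
tcp_rot: [-180.0, -0.0, 133.7]
wrist_force: [0.0, -0.1, -1.8]
opening: 0.0594
grasp_force: 27.9
```

Request:
servo_tool --rows '[{"offset": [0.25,0.4,0],"yaw": 0.11,"claw": 1},{"offset": [0.48,0.82,0],"yaw": 0.217,"claw": 1},{"offset": [0.48,0.82,0],"yaw": 0.217,"claw": 1},{"offset": [0.48,0.82,0],"yaw": 0.217,"claw": 1},{"offset": [0.48,0.82,0],"yaw": 0.217,"claw": 1},{"offset": [0.48,0.82,0],"yaw": 0.217,"claw": 1}]'

```text
time: 20.3
ee_pos: [0.6082, 0.0031, 0.13]
tcp_rot: [-180.0, 0.0, 94.6]
wrist_force: [1.1, 1.2, -0.7]
opening: 0.0597
grasp_force: 27.9
```

```bash
python3 - <<'E'
from h import *
go(*SL[1],94.4,.0435)
p,d=shot("side");cv2.imwrite("pics/s4.png",cv2.resize(p[150:300,200:400],None,fx=3.5,fy=3.5,interpolation=cv2.INTER_CUBIC)[:,:,::-1])
E
```

```text
off [ 0.013 -0.001  0.865] yaw 0.0012 per-call n 1
```

View pics/s4.png

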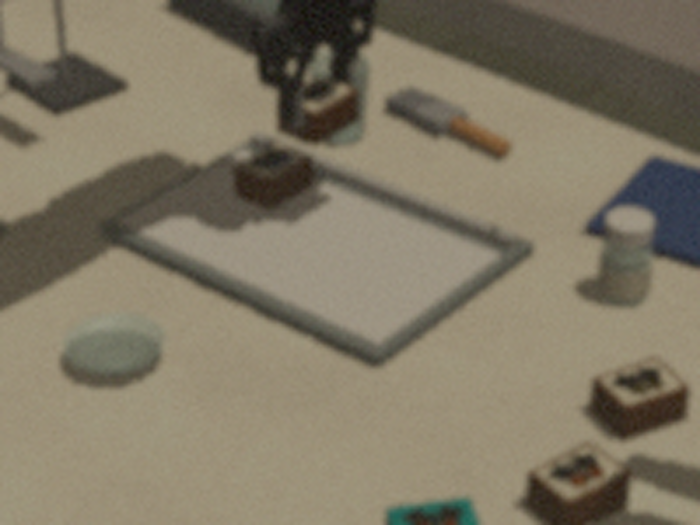

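Request:
servo_tool --rows '[{"offset": [0,0,0.4],"yaw": 0.001,"claw": 1},{"offset": [0,0,0.7],"yaw": 0.001,"claw": 1},{"offset": [0,0,0.82],"yaw": 0.001,"claw": 1},{"offset": [0,0,0.84],"yaw": 0.001,"claw": 1},{"offset": [0,0,0.84],"yaw": 0.001,"claw": 1},{"offset": [0,0,0.85],"yaw": 0.001,"claw": 0.18},{"offset": [0,0,0.85],"yaw": 0.001,"claw": 0.18},{"offset": [0,0,0.85],"yaw": 0.001,"claw": 0.18},{"offset": [0,0,0.85],"yaw": 0.001,"claw": 0.18},{"offset": [0,0,0.4],"yaw": 0.001,"claw": 0.18},{"offset": [0,0,0],"yaw": 0.001,"claw": 0},{"offset": [0,0,0],"yaw": 0.001,"claw": 0}]'

```text
time: 21.85
ee_pos: [0.61, 0.004, 0.1341]
tcp_rot: [179.7, 0.0, 94.3]
wrist_force: [0.0, -1.1, -0.9]
opening: 0.0854
grasp_force: 0.0
```

Request:
servo_tool --rows '[{"offset": [-0.46,-0.08,0],"yaw": 0,"claw": 0},{"offset": [-0.93,-0.16,0],"yaw": 0,"claw": 0},{"offset": [-0.93,-0.16,0],"yaw": 0,"claw": 0}]'

```text
time: 22.22
ee_pos: [0.5987, -0.0926, 0.1292]
tcp_rot: [-179.9, 0.0, 94.1]
wrist_force: [-0.6, 0.0, -0.7]
opening: 0.0852
grasp_force: 0.0
```

Request:
servo_tool --rows '[{"offset": [-0.46,-0.08,0],"yaw": 0,"claw": 0},{"offset": [-0.93,-0.16,0],"yaw": 0,"claw": 0},{"offset": [-0.93,-0.16,0],"yaw": 0,"claw": 0}]'

```text
time: 22.6
ee_pos: [0.5899, -0.1859, 0.1292]
tcp_rot: [-179.9, -0.0, 94.2]
wrist_force: [0.9, 0.2, -0.0]
opening: 0.0855
grasp_force: 0.0
```

Request:
servo_tool --rows '[{"offset": [-0.46,-0.08,0],"yaw": 0,"claw": 0},{"offset": [-0.93,-0.16,0],"yaw": 0,"claw": 0},{"offset": [-0.93,-0.16,0],"yaw": 0,"claw": 0}]'

```text
time: 22.98
ee_pos: [0.5812, -0.2793, 0.1292]
tcp_rot: [-179.9, -0.0, 94.2]
wrist_force: [0.1, 0.5, -1.0]
opening: 0.0856
grasp_force: 0.0
```

Request:
servo_tool --rows '[{"offset": [-0.46,-0.08,0],"yaw": 0.06,"claw": 0},{"offset": [-0.93,-0.16,0],"yaw": 0.135,"claw": 0},{"offset": [-0.93,-0.16,0],"yaw": 0.135,"claw": 0},{"offset": [-0.93,-0.16,0],"yaw": 0.135,"claw": 0},{"offset": [-0.93,-0.16,0],"yaw": 0.135,"claw": 0}]'

```text
time: 23.6
ee_pos: [0.5732, -0.3703, 0.1301]
tcp_rot: [-180.0, -0.0, 70.2]
wrist_force: [0.0, 0.3, 0.3]
opening: 0.0854
grasp_force: 0.0
```

```bash
python3 - <<'E'
from h import *
p,d=shot("top")
for b in boxes(p,d)+boxes(p,d,.046,(120,600)):
    if b['c'][0]>.35 and b['c'][1]<.3:print(b)
go(.5728,-.3706,70,.031)
E
```

```text
{'c': array([ 0.6652, -0.0185]), 'rc': array([ 0.6654, -0.0197]), 'yaw': -86.2, 'dim': array([ 15., 233.]), 'turq': 0, 'px': array([266., 182.])}
{'c': array([ 0.3505, -0.4673]), 'rc': array([ 0.3508, -0.4671]), 'yaw': -69.6, 'dim': array([44., 61.]), 'turq': 173, 'px': array([403., 271.])}
{'c': array([0.6075, 0.0029]), 'rc': array([0.6074, 0.003 ]), 'yaw': 5.4, 'dim': array([62., 45.]), 'turq': 0, 'px': array([260., 197.])}
{'c': array([0.6013, 0.0552]), 'rc': array([0.6017, 0.0547]), 'yaw': 4.9, 'dim': array([61., 45.]), 'turq': 0, 'px': array([245., 200.])}
off [-0.002 -0.003  0.993] yaw 0.001 per-call n 1
```

Request:
servo_tool --rows '[{"offset": [0,0,0.5],"yaw": 0,"claw": 0},{"offset": [0,0,0.8],"yaw": 0,"claw": 0},{"offset": [0,0,0.96],"yaw": 0,"claw": 0},{"offset": [0,0,0.98],"yaw": 0,"claw": 0},{"offset": [0,0,0.98],"yaw": 0,"claw": 1},{"offset": [0,0,0.98],"yaw": 0,"claw": 1},{"offset": [0,0,0.98],"yaw": 0,"claw": 1},{"offset": [0,0,0.98],"yaw": 0,"claw": 1}]'

```text
time: 24.65
ee_pos: [0.5735, -0.3723, 0.0341]
tcp_rot: [179.8, 0.0, 70.0]
wrist_force: [-0.1, -0.3, 5.7]
opening: 0.0594
grasp_force: 28.3
```

Request:
servo_tool --rows '[{"offset": [0,0,-0.5],"yaw": 0,"claw": 1},{"offset": [0,0,-1],"yaw": 0,"claw": 1},{"offset": [0,0,-1],"yaw": 0,"claw": 1}]'

```text
time: 25.02
ee_pos: [0.5743, -0.373, 0.1379]
tcp_rot: [179.5, 0.1, 70.0]
wrist_force: [-0.2, 0.8, -2.2]
opening: 0.0594
grasp_force: 27.8
```

Request:
servo_tool --rows '[{"offset": [0.4,-0.09,0],"yaw": 0,"claw": 1},{"offset": [0.8,-0.18,0],"yaw": 0,"claw": 1},{"offset": [0.8,-0.18,0],"yaw": 0,"claw": 1}]'

```text
time: 25.4
ee_pos: [0.5832, -0.288, 0.1316]
tcp_rot: [-179.9, -0.0, 70.2]
wrist_force: [-0.3, -0.8, -1.1]
opening: 0.0593
grasp_force: 27.8
```

Request:
servo_tool --rows '[{"offset": [0.4,-0.09,0],"yaw": 0,"claw": 1},{"offset": [0.8,-0.18,0],"yaw": 0,"claw": 1},{"offset": [0.8,-0.18,0],"yaw": 0,"claw": 1}]'

```text
time: 25.78
ee_pos: [0.5936, -0.2075, 0.1318]
tcp_rot: [-180.0, -0.0, 70.2]
wrist_force: [-0.1, -0.6, -0.7]
opening: 0.0592
grasp_force: 27.8
```

Request:
servo_tool --rows '[{"offset": [0.4,-0.09,0],"yaw": 0,"claw": 1},{"offset": [0.8,-0.18,0],"yaw": 0,"claw": 1},{"offset": [0.8,-0.18,0],"yaw": 0,"claw": 1}]'

```text
time: 26.15
ee_pos: [0.604, -0.1268, 0.1318]
tcp_rot: [-180.0, 0.0, 70.2]
wrist_force: [-0.5, -0.3, -0.6]
opening: 0.0596
grasp_force: 27.8
```

Request:
servo_tool --rows '[{"offset": [0.4,-0.09,0],"yaw": -0.06,"claw": 1},{"offset": [0.8,-0.18,0],"yaw": -0.134,"claw": 1},{"offset": [0.8,-0.18,0],"yaw": -0.134,"claw": 1},{"offset": [0.8,-0.18,0],"yaw": -0.134,"claw": 1},{"offset": [0.8,-0.18,0],"yaw": -0.134,"claw": 1}]'

```text
time: 26.78
ee_pos: [0.6142, -0.0478, 0.1321]
tcp_rot: [-180.0, 0.0, 94.0]
wrist_force: [-0.3, 1.1, -0.2]
opening: 0.0596
grasp_force: 27.8
```

```bash
python3 - <<'E'
from h import *
go(*SL[2],94.5,.0455)
E
```

```text
off [ 0.035 -0.022  0.866] yaw -0.0027 per-call n 1
```

Request:
servo_tool --rows '[{"offset": [0.03,-0.02,0.4],"yaw": -0.003,"claw": 1},{"offset": [0.03,-0.02,0.7],"yaw": -0.003,"claw": 1},{"offset": [0.03,-0.02,0.82],"yaw": -0.003,"claw": 1},{"offset": [0.03,-0.02,0.85],"yaw": -0.003,"claw": 1},{"offset": [0.03,-0.02,0.85],"yaw": -0.003,"claw": 1},{"offset": [0.03,-0.02,0.85],"yaw": -0.003,"claw": 0.18},{"offset": [0.03,-0.02,0.85],"yaw": -0.003,"claw": 0.18},{"offset": [0.03,-0.02,0.85],"yaw": -0.003,"claw": 0.18},{"offset": [0.03,-0.02,0.85],"yaw": -0.003,"claw": 0.18},{"offset": [0.03,-0.02,0.4],"yaw": -0.003,"claw": 0.18},{"offset": [0.03,-0.02,0],"yaw": -0.003,"claw": 0},{"offset": [0.03,-0.02,0],"yaw": -0.003,"claw": 0}]'

```text
time: 28.28
ee_pos: [0.6137, -0.0437, 0.1361]
tcp_rot: [179.7, 0.1, 94.7]
wrist_force: [1.1, 0.1, -0.6]
opening: 0.0856
grasp_force: 0.0
```

Request:
servo_tool --rows '[{"offset": [-0.43,-0.22,0],"yaw": 0,"claw": 0},{"offset": [-0.86,-0.45,0],"yaw": 0,"claw": 0},{"offset": [-0.86,-0.45,0],"yaw": 0,"claw": 0}]'

```text
time: 28.65
ee_pos: [0.5728, -0.1353, 0.1313]
tcp_rot: [-179.9, -0.0, 94.5]
wrist_force: [-0.0, 0.2, 0.4]
opening: 0.0851
grasp_force: 0.0
```

Request:
servo_tool --rows '[{"offset": [-0.43,-0.22,0],"yaw": 0,"claw": 0},{"offset": [-0.86,-0.45,0],"yaw": 0,"claw": 0},{"offset": [-0.86,-0.45,0],"yaw": 0,"claw": 0}]'

```text
time: 29.02
ee_pos: [0.5354, -0.2242, 0.1314]
tcp_rot: [-179.9, -0.0, 94.5]
wrist_force: [0.1, 0.7, -0.3]
opening: 0.0854
grasp_force: 0.0
```

Request:
servo_tool --rows '[{"offset": [-0.43,-0.22,0],"yaw": 0,"claw": 0},{"offset": [-0.86,-0.45,0],"yaw": 0,"claw": 0},{"offset": [-0.86,-0.45,0],"yaw": 0,"claw": 0}]'

```text
time: 29.4
ee_pos: [0.498, -0.3131, 0.1314]
tcp_rot: [-180.0, -0.0, 94.6]
wrist_force: [-1.1, 0.6, 0.3]
opening: 0.0856
grasp_force: 0.0
```

Request:
servo_tool --rows '[{"offset": [-0.43,-0.22,0],"yaw": 0.05,"claw": 0},{"offset": [-0.86,-0.45,0],"yaw": 0.088,"claw": 0},{"offset": [-0.86,-0.45,0],"yaw": 0.088,"claw": 0},{"offset": [-0.86,-0.45,0],"yaw": 0.088,"claw": 0}]'

```text
time: 29.9
ee_pos: [0.4616, -0.4, 0.1318]
tcp_rot: [-180.0, -0.1, 79.0]
wrist_force: [0.4, -0.0, -0.9]
opening: 0.0855
grasp_force: 0.0
```

```bash
python3 - <<'E'
from h import *
p,d=shot("top")
for b in boxes(p,d)+boxes(p,d,.046,(120,900)):
    if b['c'][0]>.35 and b['c'][1]<.3:print(b)
go(.4582,-.401,78.6,.033)
E
```

```text
{'c': array([0.6025, 0.0557]), 'rc': array([0.6031, 0.0556]), 'yaw': 4.9, 'dim': array([65., 46.]), 'turq': 0, 'px': array([245., 200.])}
{'c': array([ 0.6095, -0.0209]), 'rc': array([ 0.6093, -0.0206]), 'yaw': -84.9, 'dim': array([62., 92.]), 'turq': 0, 'px': array([267., 197.])}
{'c': array([0.6012, 0.055 ]), 'rc': array([0.6014, 0.0548]), 'yaw': 4.6, 'dim': array([62., 45.]), 'turq': 0, 'px': array([245., 200.])}
off [-0.019 -0.032  0.989] yaw 0.0021 per-call n 1
```

Request:
servo_tool --rows '[{"offset": [-0.02,-0.03,0.5],"yaw": 0.002,"claw": 0},{"offset": [-0.02,-0.03,0.8],"yaw": 0.002,"claw": 0},{"offset": [-0.02,-0.03,0.96],"yaw": 0.002,"claw": 0},{"offset": [-0.02,-0.03,0.98],"yaw": 0.002,"claw": 0},{"offset": [-0.02,-0.03,0.98],"yaw": 0.002,"claw": 1},{"offset": [-0.02,-0.03,0.98],"yaw": 0.002,"claw": 1},{"offset": [-0.02,-0.03,0.98],"yaw": 0.002,"claw": 1},{"offset": [-0.02,-0.03,0.98],"yaw": 0.002,"claw": 1}]'

```text
time: 30.95
ee_pos: [0.4582, -0.4031, 0.0359]
tcp_rot: [179.9, 0.1, 78.5]
wrist_force: [-0.0, 2.2, 5.4]
opening: 0.0591
grasp_force: 28.5
```

Request:
servo_tool --rows '[{"offset": [0,0,-0.5],"yaw": 0,"claw": 1},{"offset": [0,0,-1],"yaw": 0,"claw": 1},{"offset": [0,0,-1],"yaw": 0,"claw": 1}]'

```text
time: 31.32
ee_pos: [0.4589, -0.404, 0.1393]
tcp_rot: [179.6, 0.2, 78.5]
wrist_force: [0.1, 0.2, -1.8]
opening: 0.0594
grasp_force: 28.5
```

Request:
servo_tool --rows '[{"offset": [0.4,0.12,0],"yaw": 0,"claw": 1},{"offset": [0.83,0.24,0],"yaw": 0,"claw": 1},{"offset": [0.83,0.24,0],"yaw": 0,"claw": 1}]'

```text
time: 31.7
ee_pos: [0.4983, -0.3237, 0.1334]
tcp_rot: [-179.9, -0.1, 78.7]
wrist_force: [0.4, -0.4, -0.8]
opening: 0.0595
grasp_force: 28.4
```

Request:
servo_tool --rows '[{"offset": [0.4,0.12,0],"yaw": 0,"claw": 1},{"offset": [0.83,0.24,0],"yaw": 0,"claw": 1},{"offset": [0.83,0.24,0],"yaw": 0,"claw": 1}]'

```text
time: 32.08
ee_pos: [0.5382, -0.2477, 0.1335]
tcp_rot: [-179.9, -0.0, 78.7]
wrist_force: [-0.4, -0.4, -1.2]
opening: 0.0591
grasp_force: 28.4
```

Request:
servo_tool --rows '[{"offset": [0.4,0.12,0],"yaw": 0,"claw": 1},{"offset": [0.83,0.24,0],"yaw": 0,"claw": 1},{"offset": [0.83,0.24,0],"yaw": 0,"claw": 1}]'

```text
time: 32.45
ee_pos: [0.5782, -0.1717, 0.1335]
tcp_rot: [-180.0, -0.0, 78.6]
wrist_force: [-1.6, 0.2, -1.7]
opening: 0.0596
grasp_force: 28.4
```

Request:
servo_tool --rows '[{"offset": [0.4,0.12,0],"yaw": -0.04,"claw": 1},{"offset": [0.83,0.24,0],"yaw": -0.087,"claw": 1},{"offset": [0.83,0.24,0],"yaw": -0.087,"claw": 1},{"offset": [0.83,0.24,0],"yaw": -0.087,"claw": 1}]'

```text
time: 32.95
ee_pos: [0.6173, -0.0977, 0.1338]
tcp_rot: [-179.9, 0.0, 94.1]
wrist_force: [-0.8, -0.8, -2.1]
opening: 0.0594
grasp_force: 28.4
```

```bash
python3 - <<'E'
from h import *
go(*SL[3],94.5,.0455)
E
```

```text
off [ 0.044 -0.014  0.883] yaw -0.0024 per-call n 1
```

Request:
servo_tool --rows '[{"offset": [0.04,-0.01,0.4],"yaw": -0.002,"claw": 1},{"offset": [0.04,-0.01,0.7],"yaw": -0.002,"claw": 1},{"offset": [0.04,-0.01,0.82],"yaw": -0.002,"claw": 1},{"offset": [0.04,-0.01,0.85],"yaw": -0.002,"claw": 1},{"offset": [0.04,-0.01,0.85],"yaw": -0.002,"claw": 1},{"offset": [0.04,-0.01,0.85],"yaw": -0.002,"claw": 0.18},{"offset": [0.04,-0.01,0.85],"yaw": -0.002,"claw": 0.18},{"offset": [0.04,-0.01,0.85],"yaw": -0.002,"claw": 0.18},{"offset": [0.04,-0.01,0.85],"yaw": -0.002,"claw": 0.18},{"offset": [0.04,-0.01,0.4],"yaw": -0.002,"claw": 0.18},{"offset": [0.04,-0.01,0],"yaw": -0.002,"claw": 0.18},{"offset": [0.04,-0.01,0],"yaw": -0.002,"claw": 0.18}]'

```text
time: 34.45
ee_pos: [0.6181, -0.0927, 0.1382]
tcp_rot: [179.7, 0.1, 94.5]
wrist_force: [0.2, 0.4, 0.3]
opening: 0.07
grasp_force: 0.0
```

Request:
servo_tool --rows '[{"offset": [0.4,-0.2,-0.5],"yaw": 0,"claw": 0.4},{"offset": [0.8,-0.4,-1],"yaw": 0,"claw": 0.4},{"offset": [0.8,-0.4,-1],"yaw": 0,"claw": 0.4},{"offset": [0.8,-0.4,-1],"yaw": 0,"claw": 0.4}]'

```text
time: 34.95
ee_pos: [0.5703, -0.0155, 0.2339]
tcp_rot: [180.0, 0.0, 94.6]
wrist_force: [0.3, -0.8, -0.8]
opening: 0.0513
grasp_force: 0.0
```

Request:
servo_tool --rows '[{"offset": [0.5,0,0],"yaw": 0,"claw": 0.4},{"offset": [1,0,0],"yaw": 0,"claw": 0.4},{"offset": [1,0,0],"yaw": 0,"claw": 0.4}]'

```text
time: 35.33
ee_pos: [0.5621, 0.0857, 0.2317]
tcp_rot: [-179.8, -0.0, 94.7]
wrist_force: [0.3, -0.2, -0.6]
opening: 0.0511
grasp_force: 0.0
```

Request:
servo_tool --rows '[{"offset": [0.5,0,0],"yaw": 0,"claw": 0.4},{"offset": [1,0,0],"yaw": 0,"claw": 0.4},{"offset": [1,0,0],"yaw": 0,"claw": 0.4}]'

```text
time: 35.7
ee_pos: [0.5544, 0.1849, 0.2319]
tcp_rot: [-179.8, 0.0, 94.7]
wrist_force: [-0.2, -1.1, 0.2]
opening: 0.0513
grasp_force: 0.0
```

```bash
python3 - <<'E'
from h import *
p,d=shot("top");np.savez("pics/top5.npz",p=p,d=d)
for b in boxes(p,d)+boxes(p,d,.046,(120,1200)):
    if b['c'][0]>.35 and b['c'][1]<.3:print(b)
g=cv2.cvtColor(p,cv2.COLOR_RGB2GRAY);P=cloud("top",d)
m=(P[:,:,2]>.14)&(P[:,:,2]<.2)&(g<40);m[:,:100]=0;m[:,190:]=0;m[:185]=0;m[240:]=0
v,u=np.nonzero(m);q=onz("top",np.c_[u,v],.168)[:,:2];print("tab",len(u),q.mean(0),cv2.minAreaRect((q*1000).astype(np.float32)))
go(.5285,.388,88.7,.22)
s,_=shot("side");cv2.imwrite("pics/s5.png",cv2.resize(s[120:300,140:420],None,fx=2.8,fy=2.8,interpolation=cv2.INTER_CUBIC)[:,:,::-1])
E
```

```text
{'c': array([0.8523, 0.2807]), 'rc': array([0.8513, 0.2837]), 'yaw': -6.7, 'dim': array([48., 97.]), 'turq': 0, 'px': array([181., 132.])}
{'c': array([ 0.6696, -0.0739]), 'rc': array([ 0.6696, -0.075 ]), 'yaw': -85.5, 'dim': array([ 13., 177.]), 'turq': 0, 'px': array([282., 180.])}
{'c': array([ 0.6171, -0.0933]), 'rc': array([ 0.6167, -0.0926]), 'yaw': -1.3, 'dim': array([48., 63.]), 'turq': 0, 'px': array([288., 195.])}
{'c': array([0.603 , 0.0556]), 'rc': array([0.6026, 0.0556]), 'yaw': -0.2, 'dim': array([48., 64.]), 'turq': 0, 'px': array([245., 200.])}
{'c': array([ 0.3509, -0.4669]), 'rc': array([ 0.3508, -0.467 ]), 'yaw': -69.6, 'dim': array([44., 61.]), 'turq': 173, 'px': array([403., 271.])}
{'c': array([ 0.6097, -0.0209]), 'rc': array([ 0.6095, -0.0206]), 'yaw': -84.9, 'dim': array([62., 92.]), 'turq': 0, 'px': array([267., 197.])}
{'c': array([ 0.6154, -0.093 ]), 'rc': array([ 0.6153, -0.093 ]), 'yaw': 4.7, 'dim': array([62., 45.]), 'turq': 0, 'px': array([288., 194.])}
{'c': array([0.6016, 0.0552]), 'rc': array([0.6015, 0.0549]), 'yaw': 4.2, 'dim': array([61., 45.]), 'turq': 0, 'px': array([245., 199.])}
tab 59 [0.52908102 0.38780574] ((528.2808837890625, 387.6282043457031), (44.0328483581543, 12.58090591430664), 88.68498229980469)
off [ 2.059 -0.096  0.122] yaw 0.0327 per-call n 3
```

View pics/s5.png

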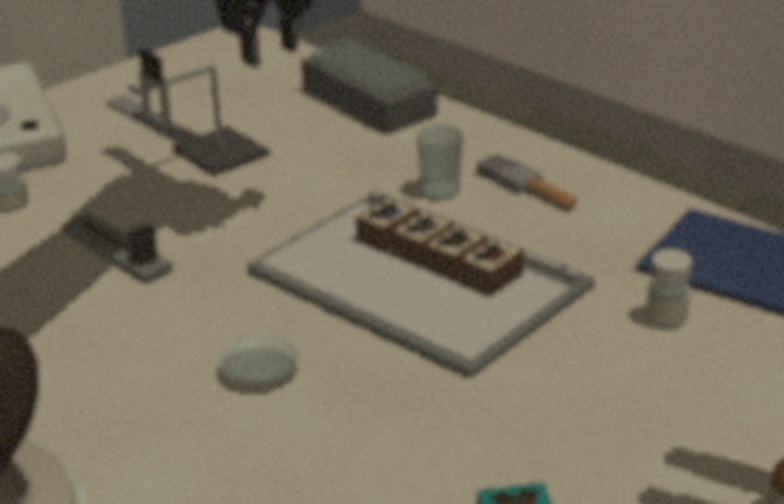

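Request:
servo_tool --rows '[{"offset": [0.5,-0.05,0],"yaw": 0,"claw": 0.4},{"offset": [1,-0.05,0],"yaw": 0,"claw": 0.4},{"offset": [1,-0.05,0],"yaw": 0,"claw": 0.4}]'

```text
time: 36.17
ee_pos: [0.5418, 0.2836, 0.233]
tcp_rot: [-179.9, 0.0, 94.6]
wrist_force: [-0.1, 0.2, -0.0]
opening: 0.0514
grasp_force: 0.0
```

Request:
servo_tool --rows '[{"offset": [0.5,-0.05,0],"yaw": 0.033,"claw": 0.4},{"offset": [1,-0.05,0],"yaw": 0.033,"claw": 0.4},{"offset": [1.0,-0.05,0],"yaw": 0.033,"claw": 0.4}]'

```text
time: 36.55
ee_pos: [0.5291, 0.3827, 0.2328]
tcp_rot: [-179.9, 0.1, 88.6]
wrist_force: [0.3, -1.1, 0.6]
opening: 0.0512
grasp_force: 0.0
```

```bash
python3 - <<'E'
from h import *
go(.5285,.388,88.7,.165)
E
```

```text
off [ 0.053 -0.007  0.678] yaw -0.0004 per-call n 1
```

Request:
servo_tool --rows '[{"offset": [0.05,-0.01,0.3],"yaw": 0,"claw": 0.4},{"offset": [0.05,-0.01,0.6],"yaw": 0,"claw": 0.4},{"offset": [0.05,-0.01,0.68],"yaw": 0,"claw": 0.4},{"offset": [0.05,-0.01,0.68],"yaw": 0,"claw": 0.4}]'

```text
time: 37.05
ee_pos: [0.5285, 0.3857, 0.1665]
tcp_rot: [-180.0, 0.0, 88.5]
wrist_force: [-0.4, 0.7, 0.1]
opening: 0.0515
grasp_force: 0.0
```

Request:
servo_tool --rows '[{"offset": [0,0,0],"yaw": 0,"claw": 1},{"offset": [0,0,0],"yaw": 0,"claw": 1},{"offset": [0,0,0],"yaw": 0,"claw": 1},{"offset": [0,0,0],"yaw": 0,"claw": 1},{"offset": [0,0,0],"yaw": 0,"claw": 1},{"offset": [0,0,0],"yaw": 0,"claw": 1}]' --squeeze 60

```text
time: 37.8
ee_pos: [0.5285, 0.3874, 0.1677]
tcp_rot: [179.9, -0.1, 88.6]
wrist_force: [1.5, -0.1, 6.1]
opening: 0.0086
grasp_force: 61.2
```

```bash
python3 - <<'E'
from h import *
s,_=shot("side");cv2.imwrite("pics/s6.png",cv2.resize(s[90:230,120:300],None,fx=4,fy=4,interpolation=cv2.INTER_CUBIC)[:,:,::-1])
E
```

```text
(no output)
```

View pics/s6.png

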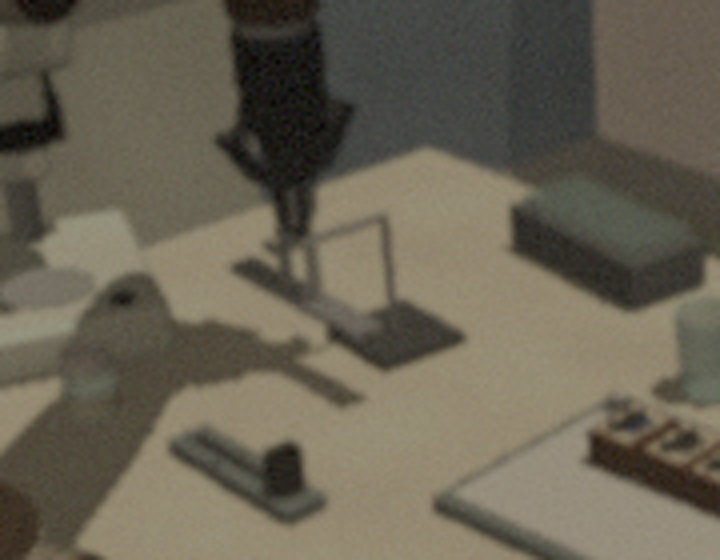

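Request:
servo_tool --rows '[{"offset": [0,0,-0.12],"yaw": 0,"claw": 1},{"offset": [0,0,-0.26],"yaw": 0,"claw": 1},{"offset": [0,0,-0.26],"yaw": 0,"claw": 1},{"offset": [0,0,-0.26],"yaw": 0,"claw": 1}]'

```text
time: 38.35
ee_pos: [0.5279, 0.3872, 0.192]
tcp_rot: [-180.0, 0.0, 88.6]
wrist_force: [0.0, 0.5, -2.2]
opening: 0.0084
grasp_force: 59.9
```

Request:
servo_tool --rows '[{"offset": [0,-0.25,0],"yaw": 0,"claw": 1},{"offset": [0,-0.5,0],"yaw": 0,"claw": 1},{"offset": [0,-0.75,0],"yaw": 0,"claw": 1},{"offset": [0,-0.8,0],"yaw": 0,"claw": 1},{"offset": [0,-0.8,0],"yaw": 0,"claw": 1}]'

```text
time: 38.98
ee_pos: [0.448, 0.3891, 0.1921]
tcp_rot: [180.0, 0.0, 88.6]
wrist_force: [0.6, -0.1, -2.8]
opening: 0.0084
grasp_force: 59.8
```

```bash
python3 - <<'E'
from h import *
p,d=shot("top")
P=cloud("top",d)
m=(P[:,:,2]>.08)&(P[:,:,2]<.13);m[:,:95]=0;m[:,190:]=0;m[:200]=0;m[260:]=0
n,l,s,c=cv2.connectedComponentsWithStats(m.astype(np.uint8))
for k in range(1,n):
    if s[k,4]>20:
        q=P[l==k];print(s[k],q.mean(0).round(3),cv2.minAreaRect((q[:,:2]*1000).astype(np.float32)));i=np.argsort(q[:,1]);print("z low/high y",q[i[:25],2].mean(),q[i[-25:],2].mean(),q[i[0]],q[i[-1]])
print(get_obs()['ee_pos'],get_obs()['opening'],get_obs()['wrist_force'])
T=st(-.035,0);print(T);go(*T,94.4,.25)
b=boxes(p,d,.046,(120,1200))
for x in b:
    if .55<x['c'][0]<.7 and abs(x['c'][1])<.2:print(x)
E
```

```text
[137 200   4  12  26] [0.572 0.39  0.126] ((572.8703002929688, 390.2469177246094), (6.767587661743164, 37.00645065307617), 86.6163101196289)
z low/high y 0.12649078888679033 0.12653447450686364 [0.59114145 0.3857769  0.12379639] [0.56486559 0.39410988 0.12488853]
[135 213   4  14  36] [0.527 0.394 0.126] ((527.4105224609375, 394.78289794921875), (9.137978553771973, 43.19277572631836), 88.8663330078125)
z low/high y 0.1263987018103661 0.12665287211961845 [0.54186311 0.38992699 0.12538262] [0.51661929 0.39956631 0.12238764]
[130 241  40   9 284] [0.446 0.348 0.102] ((447.35406494140625, 358.49212646484375), (125.26547241210938, 26.80083656311035), 88.53822326660156)
z low/high y 0.10092556451197159 0.10107562109812136 [0.45880499 0.29554685 0.10012498] [0.4362828  0.42142784 0.09616602]
[0.44833959 0.38909225 0.19210006] 0.00914056719364114 [ 0.25431828  0.14111201 -3.69670343]
[ 0.54310315 -0.02518517]
off [-4.118  1.05  -0.579] yaw -0.0323 per-call n 5
{'c': array([ 0.6095, -0.0206]), 'rc': array([ 0.6093, -0.0206]), 'yaw': -84.9, 'dim': array([62., 92.]), 'turq': 0, 'px': array([267., 197.])}
{'c': array([ 0.6159, -0.0928]), 'rc': array([ 0.616, -0.093]), 'yaw': 4.4, 'dim': array([61., 45.]), 'turq': 0, 'px': array([288., 194.])}
{'c': array([0.6017, 0.0549]), 'rc': array([0.6017, 0.0547]), 'yaw': 4.6, 'dim': array([61., 45.]), 'turq': 0, 'px': array([245., 199.])}
```

Request:
servo_tool --rows '[{"offset": [-0.3,0.1,0],"yaw": 0,"claw": 1},{"offset": [-0.6,0.15,0],"yaw": 0,"claw": 1},{"offset": [-0.82,0.21,0],"yaw": 0,"claw": 1},{"offset": [-0.82,0.21,0],"yaw": 0,"claw": 1}]'

```text
time: 39.52
ee_pos: [0.468, 0.3052, 0.1922]
tcp_rot: [180.0, 0.0, 88.4]
wrist_force: [0.3, 1.0, -2.4]
opening: 0.0087
grasp_force: 59.8
```

Request:
servo_tool --rows '[{"offset": [-0.3,0.1,0],"yaw": 0,"claw": 1},{"offset": [-0.6,0.15,0],"yaw": 0,"claw": 1},{"offset": [-0.82,0.21,0],"yaw": 0,"claw": 1},{"offset": [-0.82,0.21,0],"yaw": 0,"claw": 1}]'

```text
time: 40.02
ee_pos: [0.4866, 0.2234, 0.1922]
tcp_rot: [180.0, -0.0, 88.5]
wrist_force: [-0.7, -0.4, -3.6]
opening: 0.0084
grasp_force: 59.8
```

Request:
servo_tool --rows '[{"offset": [-0.3,0.1,0],"yaw": 0,"claw": 1},{"offset": [-0.6,0.15,0],"yaw": 0,"claw": 1},{"offset": [-0.82,0.21,0],"yaw": 0,"claw": 1},{"offset": [-0.82,0.21,0],"yaw": 0,"claw": 1}]'

```text
time: 40.52
ee_pos: [0.5053, 0.1414, 0.1922]
tcp_rot: [-180.0, -0.0, 88.5]
wrist_force: [-0.5, 0.4, -2.8]
opening: 0.0087
grasp_force: 59.8
```

Request:
servo_tool --rows '[{"offset": [-0.3,0.1,0],"yaw": 0,"claw": 1},{"offset": [-0.6,0.15,0],"yaw": 0,"claw": 1},{"offset": [-0.82,0.21,0],"yaw": 0,"claw": 1},{"offset": [-0.82,0.21,0],"yaw": 0,"claw": 1}]'

```text
time: 41.02
ee_pos: [0.5242, 0.0592, 0.1921]
tcp_rot: [-180.0, -0.0, 88.5]
wrist_force: [0.4, -0.3, -3.0]
opening: 0.0085
grasp_force: 59.8
```

Request:
servo_tool --rows '[{"offset": [-0.3,0.1,0],"yaw": -0.015,"claw": 1},{"offset": [-0.6,0.15,0],"yaw": -0.033,"claw": 1},{"offset": [-0.82,0.21,0],"yaw": -0.033,"claw": 1},{"offset": [-0.82,0.21,0],"yaw": -0.033,"claw": 1}]'

```text
time: 41.52
ee_pos: [0.5432, -0.0231, 0.1921]
tcp_rot: [-180.0, -0.0, 94.5]
wrist_force: [0.5, 0.1, -2.4]
opening: 0.0087
grasp_force: 59.6
```

```bash
python3 - <<'E'
from h import *
p,d=shot("top");P=cloud("top",d)
m=(P[:,:,2]>.08)&(P[:,:,2]<.125);m[:150]=0;m[260:]=0;m[:,:200]=0;m[:,340:]=0
n,l,s,c=cv2.connectedComponentsWithStats(m.astype(np.uint8))
for k in range(1,n):
    if s[k,4]>15:
        q=P[l==k];print(s[k],q.mean(0).round(3),cv2.minAreaRect((q[:,:2]*1000).astype(np.float32)),q[:,1].min(),q[:,1].max())
for x in boxes(p,d,.046,(120,1200)):
    if .55<x['c'][0]<.7 and abs(x['c'][1])<.2:print(x)
go(*st(-.035,-.004),94.5,.13)
E
```

```text
[280 206  17  11 143] [ 0.549 -0.09   0.101] ((548.886474609375, -90.08297729492188), (29.16832160949707, 53.04908752441406), 3.4585092067718506) -0.1169365285533108 -0.06443717687095454
{'c': array([ 0.6147, -0.0938]), 'rc': array([ 0.6154, -0.0942]), 'yaw': -1.2, 'dim': array([44., 59.]), 'turq': 0, 'px': array([288., 195.])}
off [-0.067 -0.001  0.621] yaw 0.0001 per-call n 1
```

Request:
servo_tool --rows '[{"offset": [-0.07,0,0.3],"yaw": 0,"claw": 1},{"offset": [-0.07,0,0.6],"yaw": 0,"claw": 1},{"offset": [-0.07,0,0.72],"yaw": 0,"claw": 1},{"offset": [-0.07,0,0.74],"yaw": 0,"claw": 1},{"offset": [-0.07,0,0.74],"yaw": 0,"claw": 1}]'

```text
time: 42.2
ee_pos: [0.5438, -0.0299, 0.1194]
tcp_rot: [179.9, 0.0, 94.5]
wrist_force: [0.5, -1.2, -3.0]
opening: 0.0085
grasp_force: 59.6
```

Request:
servo_tool --rows '[{"offset": [0,0,0.02],"yaw": 0,"claw": 1},{"offset": [0,0,0.04],"yaw": 0,"claw": 1},{"offset": [0,0,0.05],"yaw": 0,"claw": 1},{"offset": [0,0,0.05],"yaw": 0,"claw": 1}]'

```text
time: 42.7
ee_pos: [0.5432, -0.0304, 0.1132]
tcp_rot: [-180.0, -0.0, 94.5]
wrist_force: [0.6, 0.5, -3.7]
opening: 0.0089
grasp_force: 59.7
```

Request:
servo_tool --rows '[{"offset": [0,0,0.01],"yaw": 0,"claw": 1},{"offset": [0,0,0.02],"yaw": 0,"claw": 1},{"offset": [0,0,0.02],"yaw": 0,"claw": 1}]'

```text
time: 43.08
ee_pos: [0.5436, -0.0303, 0.1121]
tcp_rot: [179.9, 0.0, 94.5]
wrist_force: [-1.2, 1.4, 5.2]
opening: 0.009
grasp_force: 60.6
```

Request:
servo_tool --rows '[{"offset": [0,0,0.01],"yaw": 0,"claw": 1},{"offset": [0,0,0.02],"yaw": 0,"claw": 1},{"offset": [0,0,0.02],"yaw": 0,"claw": 1}]'

```text
time: 43.45
ee_pos: [0.544, -0.0302, 0.112]
tcp_rot: [179.8, 0.0, 94.5]
wrist_force: [-4.6, 1.4, 16.9]
opening: 0.0088
grasp_force: 62.7
```

Request:
servo_tool --rows '[{"offset": [0,0.05,-0.03],"yaw": 0,"claw": 1},{"offset": [0,0.1,-0.03],"yaw": 0,"claw": 1},{"offset": [0,0.15,-0.03],"yaw": 0,"claw": 1},{"offset": [0,0.2,-0.03],"yaw": 0,"claw": 1},{"offset": [0,0.24,-0.03],"yaw": 0,"claw": 1},{"offset": [0,0.28,-0.03],"yaw": 0,"claw": 1},{"offset": [0,0.32,-0.03],"yaw": 0,"claw": 1},{"offset": [0,0.36,-0.03],"yaw": 0,"claw": 1},{"offset": [0,0.39,-0.03],"yaw": 0,"claw": 1},{"offset": [0,0.41,-0.03],"yaw": 0,"claw": 1},{"offset": [0,0.41,-0.03],"yaw": 0,"claw": 1}]'

```text
time: 44.82
ee_pos: [0.5843, -0.0271, 0.1121]
tcp_rot: [-180.0, -0.0, 94.5]
wrist_force: [-3.7, 0.1, 1.9]
opening: 0.0089
grasp_force: 60.2
```

Request:
servo_tool --rows '[{"offset": [0,0.015,0],"yaw": 0,"claw": 1},{"offset": [0,0.03,0],"yaw": 0,"claw": 1},{"offset": [0,0.03,0],"yaw": 0,"claw": 1}]'

```text
time: 45.2
ee_pos: [0.5871, -0.0269, 0.1121]
tcp_rot: [-180.0, -0.0, 94.5]
wrist_force: [-4.0, -0.7, 1.4]
opening: 0.0088
grasp_force: 60.2
```

```bash
python3 - <<'E'
from h import *
s,_=shot("side");cv2.imwrite("pics/s7.png",cv2.resize(s[140:300,200:400],None,fx=3.7,fy=3.7,interpolation=cv2.INTER_CUBIC)[:,:,::-1])
E
```

```text
(no output)
```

View pics/s7.png

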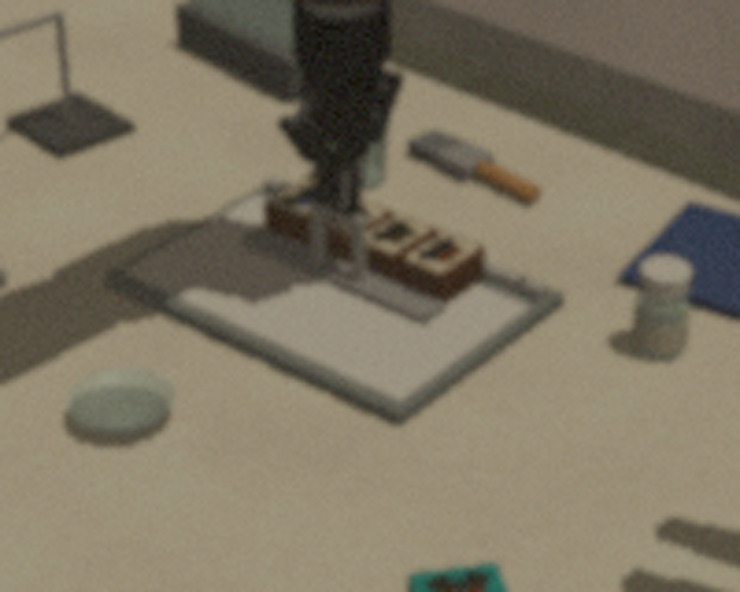

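Boxes are upright in a row with the straightedge flat in front of them. I keep pushing until the fence resists.

Request:
servo_tool --rows '[{"offset": [0,0.015,0],"yaw": 0,"claw": 1},{"offset": [0,0.03,0],"yaw": 0,"claw": 1},{"offset": [0,0.03,0],"yaw": 0,"claw": 1}]'

```text
time: 45.62
ee_pos: [0.5891, -0.0267, 0.1122]
tcp_rot: [-179.9, -0.0, 94.5]
wrist_force: [-10.1, -1.0, 4.8]
opening: 0.0086
grasp_force: 61.0
```

Request:
servo_tool --rows '[{"offset": [0,0.01,0],"yaw": 0,"claw": 1},{"offset": [0,0.02,0],"yaw": 0,"claw": 1},{"offset": [0,0.02,0],"yaw": 0,"claw": 1}]'

```text
time: 46.0
ee_pos: [0.5906, -0.0266, 0.1125]
tcp_rot: [-179.8, -0.0, 94.5]
wrist_force: [-13.5, -1.3, 9.4]
opening: 0.0089
grasp_force: 62.3
```

Request:
servo_tool --rows '[{"offset": [0,0.01,0],"yaw": 0,"claw": 1},{"offset": [0,0.02,0],"yaw": 0,"claw": 1},{"offset": [0,0.02,0],"yaw": 0,"claw": 1}]'

```text
time: 46.38
ee_pos: [0.5919, -0.0265, 0.1127]
tcp_rot: [-179.7, -0.0, 94.5]
wrist_force: [-17.3, -0.9, 12.2]
opening: 0.0087
grasp_force: 65.6
```

Request:
servo_tool --rows '[{"offset": [0,-0.02,0],"yaw": 0,"claw": 1},{"offset": [0,-0.04,0],"yaw": 0,"claw": 1},{"offset": [0,-0.05,0],"yaw": 0,"claw": 1},{"offset": [0,-0.05,0],"yaw": 0,"claw": 1}]'

```text
time: 46.88
ee_pos: [0.5889, -0.0267, 0.1123]
tcp_rot: [-180.0, -0.0, 94.5]
wrist_force: [-5.4, -0.1, 3.0]
opening: 0.0084
grasp_force: 60.2
```

Request:
servo_tool --rows '[{"offset": [0,0,0],"yaw": 0,"claw": 0.75},{"offset": [0,0,0],"yaw": 0,"claw": 0.6},{"offset": [0,0,0],"yaw": 0,"claw": 0.6},{"offset": [0,0,0],"yaw": 0,"claw": 0.6},{"offset": [0,0,-0.3],"yaw": 0,"claw": 0.6},{"offset": [0,0,-0.7],"yaw": 0,"claw": 0.6},{"offset": [0,0,-1],"yaw": 0,"claw": 0.6},{"offset": [0,0,-1],"yaw": 0,"claw": 0.6}]'

```text
time: 47.88
ee_pos: [0.5902, -0.0268, 0.215]
tcp_rot: [179.7, 0.0, 94.5]
wrist_force: [0.5, 0.3, -1.2]
opening: 0.0342
grasp_force: 0.0
```

Request:
servo_tool --rows '[{"offset": [0.5,-0.5,0],"yaw": 0,"claw": 0.6},{"offset": [1,-1,0],"yaw": 0,"claw": 0.6},{"offset": [1,-1,0],"yaw": 0,"claw": 0.6}]'

```text
time: 48.25
ee_pos: [0.4793, 0.0665, 0.2116]
tcp_rot: [-179.9, -0.0, 94.6]
wrist_force: [-0.2, 0.3, -0.2]
opening: 0.0339
grasp_force: 0.0
```

Request:
servo_tool --rows '[{"offset": [0.5,-0.3,0],"yaw": 0,"claw": 0.6},{"offset": [1,-0.6,0],"yaw": 0,"claw": 0.6},{"offset": [1,-0.6,0],"yaw": 0,"claw": 0.6}]'

```text
time: 48.62
ee_pos: [0.4124, 0.1623, 0.2118]
tcp_rot: [-180.0, -0.0, 94.8]
wrist_force: [0.6, -0.3, 0.4]
opening: 0.0338
grasp_force: 0.0
```

```bash
python3 - <<'E'
from h import *
p,d=shot("top");np.savez("pics/top8.npz",p=p,d=d)
cv2.imwrite("pics/t8.png",cv2.convertScaleAbs(cv2.resize(p[165:255,205:330],None,fx=6,fy=6,interpolation=cv2.INTER_CUBIC)[:,:,::-1],alpha=1.6))
for x in boxes(p,d,.046,(120,1600)):
    if .55<x['c'][0]<.7 and abs(x['c'][1])<.2:
        D=x['rc']-O;a=np.radians(SY);print(x,"stage",(D@[np.cos(a),np.sin(a)]).round(4),(D@[-np.sin(a),np.cos(a)]).round(4))
E
```

```text
{'c': array([ 0.6315, -0.0188]), 'rc': array([ 0.6305, -0.0188]), 'yaw': -85.5, 'dim': array([61., 92.]), 'turq': 0, 'px': array([266., 190.])} stage 0.0526 -0.0003
{'c': array([ 0.6364, -0.0911]), 'rc': array([ 0.6359, -0.091 ]), 'yaw': 4.7, 'dim': array([62., 45.]), 'turq': 0, 'px': array([287., 189.])} stage 0.0525 -0.0727
{'c': array([0.6242, 0.057 ]), 'rc': array([0.6238, 0.0571]), 'yaw': 4.9, 'dim': array([61., 45.]), 'turq': 0, 'px': array([244., 193.])} stage 0.0518 0.0759
```

View pics/t8.png

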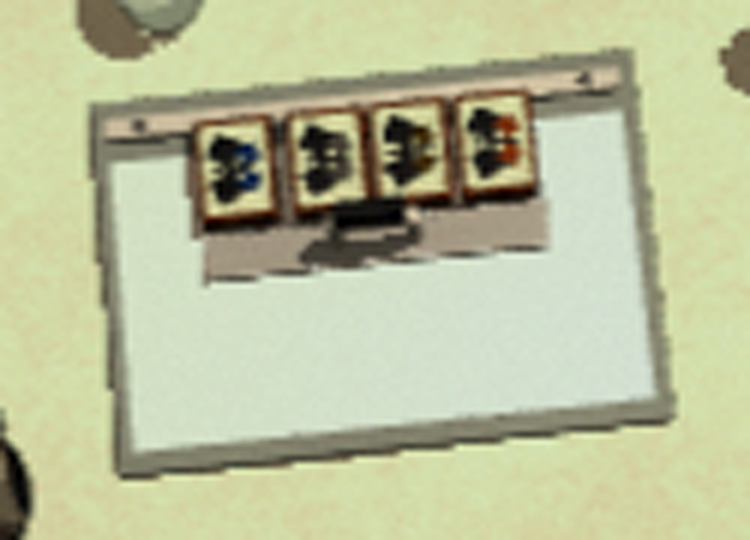

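```bash
python3 - <<'E'
from h import *
p=np.load("pics/top8.npz")['p'];g=cv2.cvtColor(p,cv2.COLOR_RGB2GRAY).astype(float)
a=np.radians(4.6);pts=[]
for c in list(range(243,256,2))+list(range(276,294,2)):
    G=np.diff(g[200:216,c]);k=int(np.argmax(G));den=G[k-1]-2*G[k]+G[k+1];pts.append((c,200+k+.5+.5*(G[k-1]-G[k+1])/den))
q=onz("top",pts,.018)[:,:2]
vx,vy,x0,y0=cv2.fitLine(q.astype(np.float32),cv2.DIST_HUBER,0,.001,.001).ravel()
print("bar front",x0,y0,np.degrees(np.arctan(vy/vx)), q[0],q[-1])
for c in((.6305,-.0188),(.6359,-.0910),(.6238,.0571)):
    n=np.array([abs(vy),-abs(vx)*np.sign(vx*vy)]);print(abs((np.array(c)-[x0,y0])@n)-.014)
go(.3788,.2147,180,.15)
P=cloud("top",np.load("pics/top8.npz")['d']);m=P[:,:,2]>.042;m[:,:150]=0;m[:,200:]=0;m[:258]=0;m[278:]=0;v,u=np.nonzero(m);print("grip",onz("top",np.c_[u,v],.054).mean(0))
E
```

```text
bar front 0.5710115 -0.014480172 -85.33073 [0.56461793 0.0641349 ] [ 0.57828664 -0.10558775]
0.04493943536766214
0.044444145620245235
0.044440234312046065
off [ 0.563 -0.301  0.618] yaw -0.4739 per-call n 1
grip [0.37606946 0.28740662 0.054     ]
```

Request:
servo_tool --rows '[{"offset": [0.28,-0.15,0.3],"yaw": -0.24,"claw": 0.3},{"offset": [0.56,-0.3,0.5],"yaw": -0.474,"claw": 0.3},{"offset": [0.56,-0.3,0.5],"yaw": -0.474,"claw": 0.3},{"offset": [0.56,-0.3,0.5],"yaw": -0.474,"claw": 0.3},{"offset": [0.56,-0.3,0.5],"yaw": -0.474,"claw": 0.3},{"offset": [0.56,-0.3,0.5],"yaw": -0.474,"claw": 0.3},{"offset": [0.56,-0.3,0.5],"yaw": -0.474,"claw": 0.3},{"offset": [0.56,-0.3,0.5],"yaw": -0.474,"claw": 0.3},{"offset": [0.56,-0.3,0.5],"yaw": -0.474,"claw": 0.3},{"offset": [0.56,-0.3,0.5],"yaw": -0.474,"claw": 0.3}]'

```text
time: 49.92
ee_pos: [0.38, 0.213, 0.162]
tcp_rot: [-180.0, -0.0, 179.6]
wrist_force: [0.7, -0.5, 1.1]
opening: 0.0599
grasp_force: 0.0
```

```bash
python3 - <<'E'
from h import *
go(.3788,.2147,180,.046)
p,d=shot("side");cv2.imwrite("pics/s9.png",cv2.resize(p[120:260,100:340],None,fx=3.2,fy=3.2,interpolation=cv2.INTER_CUBIC)[:,:,::-1])
E
```

```text
off [0.013 0.017 1.16 ] yaw -0.0025 per-call n 2
```

View pics/s9.png

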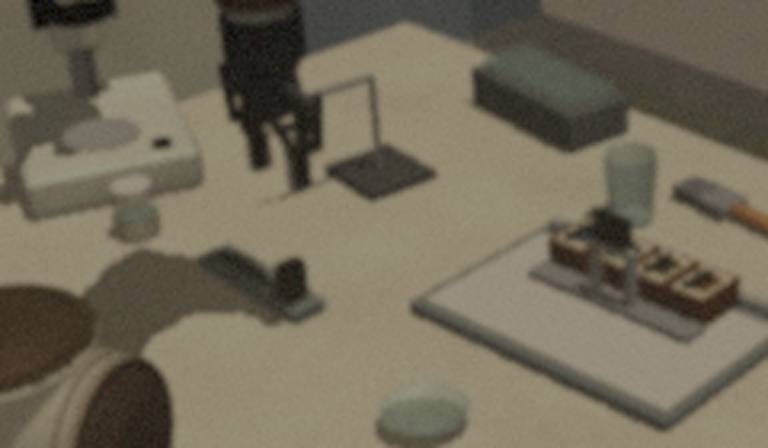

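Request:
servo_tool --rows '[{"offset": [0.01,0.02,0.5],"yaw": -0.0025,"claw": 0.3},{"offset": [0.01,0.02,1],"yaw": -0.0025,"claw": 0.3},{"offset": [0.01,0.02,1],"yaw": -0.0025,"claw": 0.3}]'

```text
time: 50.35
ee_pos: [0.3766, 0.2142, 0.0594]
tcp_rot: [-179.8, -0.3, -179.8]
wrist_force: [-0.6, 0.1, 1.4]
opening: 0.0598
grasp_force: 0.0
```

Request:
servo_tool --rows '[{"offset": [0,0,0.1],"yaw": 0,"claw": 0.3},{"offset": [0,0,0.16],"yaw": 0,"claw": 0.3},{"offset": [0,0,0.16],"yaw": 0,"claw": 1},{"offset": [0,0,0.16],"yaw": 0,"claw": 1},{"offset": [0,0,0.16],"yaw": 0,"claw": 1},{"offset": [0,0,0.16],"yaw": 0,"claw": 1},{"offset": [0,0,0.16],"yaw": 0,"claw": 1}]' --squeeze 30

```text
time: 51.22
ee_pos: [0.3789, 0.2159, 0.047]
tcp_rot: [179.9, 0.1, -179.7]
wrist_force: [-0.9, 1.8, 6.9]
opening: 0.0194
grasp_force: 32.6
```

Request:
servo_tool --rows '[{"offset": [0,0.2,0],"yaw": 0,"claw": 1},{"offset": [0,0.4,0],"yaw": 0,"claw": 1},{"offset": [0,0.6,0],"yaw": 0,"claw": 1},{"offset": [0,0.75,0],"yaw": 0,"claw": 1},{"offset": [0,0.8,0],"yaw": 0,"claw": 1},{"offset": [0,0.8,0],"yaw": 0,"claw": 1},{"offset": [0,0.8,0],"yaw": 0,"claw": 1}]'

```text
time: 52.1
ee_pos: [0.3782, 0.2961, 0.0471]
tcp_rot: [179.9, 0.0, -179.7]
wrist_force: [-3.6, 1.5, 6.3]
opening: 0.0197
grasp_force: 32.9
```

Request:
servo_tool --rows '[{"offset": [0,0,0],"yaw": 0,"claw": 0.3},{"offset": [0,0,0],"yaw": 0,"claw": 0.3},{"offset": [0,0,0],"yaw": 0,"claw": 0.3},{"offset": [0,0,0],"yaw": 0,"claw": 0.3},{"offset": [0,0,-0.5],"yaw": 0,"claw": 0.3},{"offset": [0,0,-1],"yaw": 0,"claw": 0.3},{"offset": [0,0,-1],"yaw": 0,"claw": 0.3}]'

```text
time: 52.98
ee_pos: [0.3796, 0.2966, 0.1502]
tcp_rot: [179.8, 0.3, -179.7]
wrist_force: [0.1, 0.2, 0.2]
opening: 0.0595
grasp_force: 0.0
```

Request:
servo_tool --rows '[{"offset": [0.5,-0.7,-0.5],"yaw": 0,"claw": 0.3},{"offset": [0.5,-1,-0.7],"yaw": 0,"claw": 0.3},{"offset": [0.5,-1,-0.7],"yaw": 0,"claw": 0.3}]'

```text
time: 53.35
ee_pos: [0.3284, 0.1938, 0.218]
tcp_rot: [179.9, 0.2, -179.8]
wrist_force: [0.4, 0.8, -0.2]
opening: 0.0599
grasp_force: 0.0
```

Request:
servo_tool --rows '[{"offset": [0,-0.7,0],"yaw": 0,"claw": 0.3},{"offset": [0,-1,0],"yaw": 0,"claw": 0.3},{"offset": [0,-1,0],"yaw": 0,"claw": 0.3},{"offset": [0,-1,0],"yaw": 0,"claw": 0.3}]'

```text
time: 53.85
ee_pos: [0.3294, 0.0956, 0.2155]
tcp_rot: [180.0, -0.1, -179.7]
wrist_force: [0.1, -0.3, -0.5]
opening: 0.0598
grasp_force: 0.0
```

```bash
python3 - <<'E'
from h import *
p,d=shot("top");P=cloud("top",d)
m=(P[:,:,2]>.042)&(P[:,:,2]<.07);m[:,:150]=0;m[:,210:]=0;m[:255]=0;m[280:]=0;v,u=np.nonzero(m);print("grip",len(u),onz("top",np.c_[u,v],.054).mean(0))
for x in boxes(p,d,.046,(120,1600)):
    if .55<x['c'][0]<.7 and abs(x['c'][1])<.2:print(x['rc'],x['yaw'],x['dim'])
A=cv2.resize(p[250:285,145:220],None,fx=10,fy=8,interpolation=cv2.INTER_CUBIC);B=cv2.resize(p[165:255,205:330],(750,300),interpolation=cv2.INTER_CUBIC)
cv2.imwrite("pics/t10.png",cv2.convertScaleAbs(np.vstack([A,B])[:,:,::-1],alpha=1.6))
E
```

```text
Traceback (most recent call last):
  File "h.py", line 11, in onz
    c,r,_=ray(n,uv);return c+r*((z-c[2])/r[:,2])[:,None]
          ~~~^^^^^^
  File "h.py", line 7, in ray
    q=cv2.undistortPoints(np.array(uv,float).reshape(-1,1,2),K,i['dist'])[:,0]
      ~~~~~~~~~~~~~~~~~~~^^^^^^^^^^^^^^^^^^^^^^^^^^^^^^^^^^^^^^^^^^^^^^^^
cv2.error: OpenCV(4.12.0) /io/opencv/modules/calib3d/src/undistort.dispatch.cpp:347: error: (-215:Assertion failed) CV_IS_MAT(_src) && CV_IS_MAT(_dst) && (_src->rows == 1 || _src->cols == 1) && (_dst->rows == 1 || _dst->cols == 1) && _src->cols + _src->rows - 1 == _dst->rows + _dst->cols - 1 && (CV_MAT_TYPE(_src->type) == CV_32FC2 || CV_MAT_TYPE(_src->type) == CV_64FC2) && (CV_MAT_TYPE(_dst->type) == CV_32FC2 || CV_MAT_TYPE(_dst->type) == CV_64FC2) in function 'cvUndistortPointsInternal'
```

Arm hides the dimmer from the top; move further away (−y) and look again.

Request:
servo_tool --rows '[{"offset": [0,-0.7,0],"yaw": 0,"claw": 0.3},{"offset": [0,-1,0],"yaw": 0,"claw": 0.3},{"offset": [0,-1,0],"yaw": 0,"claw": 0.3}]'

```text
time: 54.28
ee_pos: [0.3299, -0.0055, 0.2159]
tcp_rot: [-180.0, -0.0, -179.8]
wrist_force: [-0.7, -0.2, 0.3]
opening: 0.0597
grasp_force: 0.0
```

Request:
servo_tool --rows '[{"offset": [0,-0.7,0],"yaw": 0,"claw": 0.3},{"offset": [0,-1,0],"yaw": 0,"claw": 0.3},{"offset": [0,-1,0],"yaw": 0,"claw": 0.3},{"offset": [0,-1,0],"yaw": 0,"claw": 0.3}]'

```text
time: 54.78
ee_pos: [0.3305, -0.1037, 0.216]
tcp_rot: [180.0, -0.0, -179.7]
wrist_force: [0.1, -0.4, 0.2]
opening: 0.0599
grasp_force: 0.0
```

```bash
python3 - <<'E'
from h import *
p,d=shot("top");P=cloud("top",d)
A=cv2.resize(p[250:285,145:220],(750,300),interpolation=cv2.INTER_CUBIC);B=cv2.resize(p[165:255,205:330],(750,300),interpolation=cv2.INTER_CUBIC)
cv2.imwrite("pics/t10.png",cv2.convertScaleAbs(np.vstack([A,B])[:,:,::-1],alpha=1.6))
for x in boxes(p,d,.046,(120,1600)):
    if .55<x['c'][0]<.7 and abs(x['c'][1])<.2:print(x['rc'],x['yaw'],x['dim'])
m=(P[:,:,2]>.042)&(P[:,:,2]<.07);m[:,:150]=0;m[:,210:]=0;m[:255]=0;m[280:]=0;v,u=np.nonzero(m);print(len(u));print("grip",onz("top",np.c_[u,v],.054).mean(0))
E
```

```text
[ 0.6305 -0.0188] -85.5 [61. 92.]
[ 0.6359 -0.091 ] 4.7 [62. 45.]
[0.6238 0.0572] 5.1 [61. 45.]
58
grip [0.37840798 0.29588904 0.054     ]
```

View pics/t10.png

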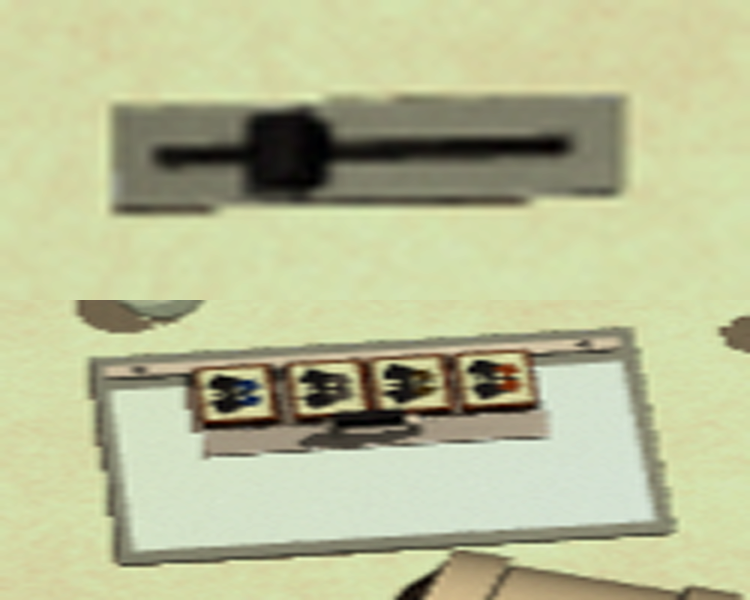

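The grip covers the mark lines at about 0.081 m, and the boxes and straightedge have not moved. Handing in.

```bash
python3 -c "
from workcell import *
print(job_done())"
```

```text
the job is handed in; nothing more can be done
None
```

The job is handed in, though no verdict came back. In the last picture the four boxes are squared up between fence and straightedge, with nothing out of place; the straightedge was let go, no jar, bottle or beaker was touched on the way, and the dimmer sits at about 0.081 m against its 0.080 m mark.

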